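Hang a painted plaque on a side-opening hook to dry

ROBOT

A 6-joint arm with a two-finger parallel gripper is mounted at the origin on a cart in front of the work surface, level with it; the furniture and walls round the work are solid. World frame = base frame: x ahead of the robot, y to its left, z up, the work surface at z = 0. Lengths are in mm, angles in degrees, forces in N, time in s.
With the tool pointing down it reaches from about 300 to 850 mm from the base axis. Payload 4.2 kg.
Tool frame: the origin (TCP) lies at the very end of the fingers, on their centre line; the grasp point (between the pads) lies 19 mm behind it; z points along the fingers, y is the direction in which the jaws open and shut (so a half turn about z gives the same grasp; the last joint's range is limited). The gripper opens to 91 mm and grips with 3 to 60 N. Pads are 32 mm wide; open, the fingers measure 118 mm over their backs; the gripper's body (76 mm by 178 mm) begins 60 mm behind the grasp point.
Start: joints at [65.317, 18.312, 89.639, -0, 72.044, -1.146], TCP at [229.626, 527.176, 213.976] pointing down, gripper open.
Joint ranges: [-177.97, 177.97], [-48.28, 115.42], [12.27, 149.76], [-77.06, 257.06], [2.81, 150.46], [-146.56, 146.56]. Speed limits (degrees/s): [147.25, 147.25, 180, 180, 180, 180].

INTERFACE

Orientations are given as [roll, pitch, yaw] about the fixed x, y, z axes, in that order (R = Rz(yaw) Ry(pitch) Rx(roll)).
In Python, from workcell import env gives the robot as it stands. The module is installed in compiled form; this text tells all that it offers.
- The arm moves only by the tool arm_command, never from a script. Its argument "targets" is a list of rows, each a list of 5 numbers: the closure, from 0 (fully open) to 1 (shut), then the shift along the tool's x, y, z each as a share of 50 cm, from -1 to 1, then the turn about the tool's z as a share of pi/4 rad, from -1 to 1. A call has 1 to 8 rows; each row is the pose to reach, as a shift and turn from the pose measured when the call began, along the tool's axes at that moment; what a row does not reach only later rows make up. A row lasts 1/12 s, in which the tool goes at most 41.7 mm and 7.16 degrees, less where a joint would pass 70% of its speed; a pose out of reach is approached as far as the arm can. A call with a number of a shift or a turn outside -1 to 1 is refused whole. A call with a gripper value outside its range is refused whole. The fingers move at their own pace and stop on an object; "squeeze" is the grip in N (left out, the last holds). Time passes only in rows, so rows that repeat a pose let the fingers close. It gives the time, the measured TCP pose, the force and the opening at its end, in the units of the state.
- env.state(): the state, without advancing time (a new reading comes with each control period).
- env.grab_frame(name): name is "side" or "top"; returns the picture (420x560x3 uint8, red, green, blue); there is no depth.
- env.camera_params(name): a dict with "camera_matrix" (3x3 intrinsics, pixels), "R" (3x3) and "t" (3): a world point X has camera coordinates R X + t. Camera axes: x right, y down, z forward; pixel columns grow to the right and rows downward; lengths in mm; the calibration is good to about 2 mm. A picture is of the moment at which its call begins. camera_params takes no time and is no camera call.
- env.job_done(): hands the job in, once; it reports no verdict.
The state is a dict: "time_s": time; "qpos": joint angles; "qvel": joint speeds; "effort": joint torques, N m; "ee_pos": TCP position; "ee_rot": TCP orientation; "force": force on the tool from outside, world axes, zero at the start; "torque": the same for the moment, N m; "gripper_width": finger opening in mm.
Only numpy, scipy, OpenCV 4.12 (cv2) and the standard library are available. Lean on these libraries where they do the work, as an engineer would, in place of code of your own. Each camera call takes 0.05 s, during which the arm holds its last target.

TASK

The plaque standing in the slotted dark block has fresh paint: lift it out by its bare wooden handle without touching the painted panel, keep it upright, and hang it by its eye on the hook under the roof of the drying stand: in from the hook's open side past the upturned tip, then down onto the bar. Be gentle with the hook, leave the plaque hanging still and free, and do not disturb the small white and ochre jars or the bottle beside the work. The hook's carriage is clamped on the post at a height that changes from day to day, so feel for the hook if you cannot see it.

Things in the scene. Friction and masses are not known exactly. Their poses are not given: they have to be found in the camera images.
- plaque: Flat wooden plaque, 10 mm thick, 151 mm tall, 0.09 to 0.18 kg, standing upright in the block. Origin at the centre of its lower edge; z up along it, x along its width, y through its thickness. z = 0 to 50 mm: painted panel; 50 to 105 mm: bare handle 46 mm wide; 105 to 151 mm: head 46 mm wide, flat on top, holding the eye.
- paint: The red painted panel, a rigid part of the plaque (same origin and axes): 70 mm along x, 10 mm along y, z = 0 to 50 mm. Fingers must not touch it.
- eye (a point): Centre of the plaque's eye, a round hole 26 mm in diameter right through along the plaque's y; 128 mm above the plaque's lower edge, 23 mm below its top. Axes as the plaque's.
- block: Fixed dark wooden block, 104 mm along x, 70 mm along y, 60 mm tall, with a slot 75 mm (along x) by 13 mm whose floor is 32 mm above the table. Origin at the centre of its underside. The plaque stands in the slot, its axes along the block's.
- stand: Fixed drying stand. Origin on the table right under the middle of the hook's bar; z up, -x its open front (faces the robot). Base board 12 mm thick over x = -60 to 115, y = -90 to 90 mm. Steel post at x = 85, y = 22 mm; a grey carriage clamped on it carries the hook and does not slip under 50 N. The roof is described at roof, the hook at hook.
- roof (a point): Middle of the front edge of the stand's wooden roof, on its underside: stand x = -30, z = 350 mm; axes as the stand's. The roof runs from here to x = 120 mm and over y = -90 to 90 mm; side battens hang 12 mm lower. At the hook a gripper fits under it only if it leans back to the stand's front, about 30 to 45 degrees from vertical.
- hook (a point): Usual place of the middle of the hook's bar: stand x = 0, y = 0, z = 215 mm (fixed point, axes as the stand's). The true bar is up to 20 mm higher or lower; that is not reported: feel or see it. Round steel 7 mm: level bar along y, from y = 22 (where the arm to the post runs back along +x) to y = -24 mm, where it turns up; tip 13.5 mm above the bar's axis. Open on the -y side.
- white_jar: Bystander: white jar with cap, 42 mm diameter, 64 mm tall, origin at centre of its underside.
- ochre_jar: Bystander: ochre jar with black cap, 39 mm diameter, 48 mm tall, origin at centre of its underside.
- desk_lamp: Fixed white desk lamp right of the work: origin is its base's reference point on the table at about x = 0.48, y = -0.45 m. Its stem leans to the robot up to about x = 0.38, y = -0.43, z = 0.49 m, and from there its head (60 mm thick) reaches level to about x = 0.53, y = -0.17 m. Mind it when moving over from the right.
- varnish_bottle: Bystander beside the stand: brown bottle with black cap, 42 mm diameter, 90 mm tall, origin at centre of its underside.
Not all that is in view belongs to the job. Leave any orange look-alike of the block alone. Of the things shaped like the plaque, the wooden one is meant.

How it is judged:
By the outcome, as a careful person would: the job done as asked, in the order asked, and still so for the second after the job is handed in, with the robot touching nothing.
It also fails if it takes over 58 s, if anything falls off the work surface, if the arm or the gripper's body presses on something with over 40 N, if the wrist force passes 120 N, or if a joint passes its speed limit or range.

## Working session

There is one attempt and no reset: what is moved stays moved. The work goes in short steps, Python scripts to look and compute and a tool call to move; the robot and the scene stay as the last step left them, time stands still between calls to the robot, and variables do not carry over. Pictures are saved under pics/ and viewed, and the job is handed in when it is done.

Besides the shell and the picture viewer there is one more tool, called after "Call:" by a JSON object that holds its "op" and its "data", one argument or row to a line. arm_command: Moves the arm, as the interface text tells. Shift numbers are shares of 50 cm and turn numbers shares of pi/4 rad, none past 1 either way. Its arguments: {"type":"object","properties":{"targets":{"type":"array"},"squeeze":{"type":"number"}},"required":["targets"]}

```bash
mkdir -p pics
python3 - <<'E'
from workcell import env
import cv2
s=env.state();print(s)
for n in ("side","top"):
    f=env.grab_frame(n);cv2.imwrite(f"pics/{n}0.png",f[:,:,::-1]);p=env.camera_params(n);print(n,p)
E
```

```text
{'time_s': 0.0, 'qpos': array([ 6.53180402e+01,  1.83500557e+01,  8.97068246e+01, -4.91914621e-04,
        7.20430511e+01, -1.14590179e+00]), 'qvel': array([ 0.00242407,  0.01802801,  0.06928829, -0.05643702,  0.00395367,
       -0.06449045]), 'effort': array([-1.70273648e-03, -4.12464023e+01, -2.31973457e+01,  7.25425500e-02,
        4.59456746e-02, -1.43071270e-04]), 'ee_pos': array([229.4022753 , 526.70326056, 213.1333349 ]), 'ee_rot': array([-1.79900079e+02, -1.53087533e-03,  1.56464093e+02]), 'force': array([-0.47125341,  0.52840062,  0.35835997]), 'torque': array([-0.00465546, -0.03121652,  0.00492488]), 'gripper_width': 91.25126726072915}
side {'camera_matrix': array([[477.49994995,   0.        , 287.45484732],
       [  0.        , 477.49994995, 210.80979804],
       [  0.        ,   0.        ,   1.        ]]), 'R': array([[-0.44783935,  0.89405322,  0.01042865],
       [ 0.4602486 ,  0.24051103, -0.85459094],
       [-0.76655799, -0.37791968, -0.51919704]]), 't': array([ 252.9483026 ,  -88.8562663 , 1942.64524958])}
top {'camera_matrix': array([[434.79622941,   0.        , 286.41987889],
       [  0.        , 434.79622941, 217.17563162],
       [  0.        ,   0.        ,   1.        ]]), 'R': array([[-0.02188489, -0.99975224, -0.00406259],
       [-0.99848231,  0.02206214, -0.05046118],
       [ 0.0505383 ,  0.00295208, -0.99871776]]), 't': array([  23.06739929,  587.85708039, 1711.04914289])}
```

View pics/side0.png

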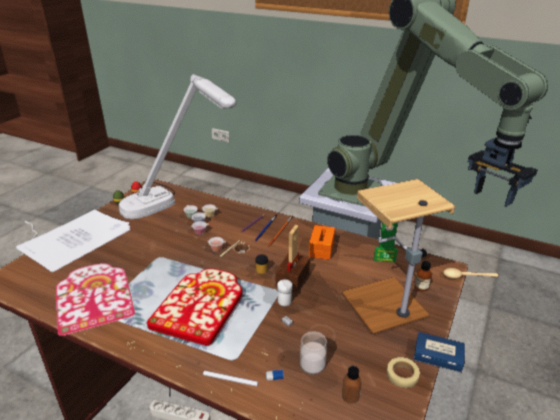

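View pics/top0.png

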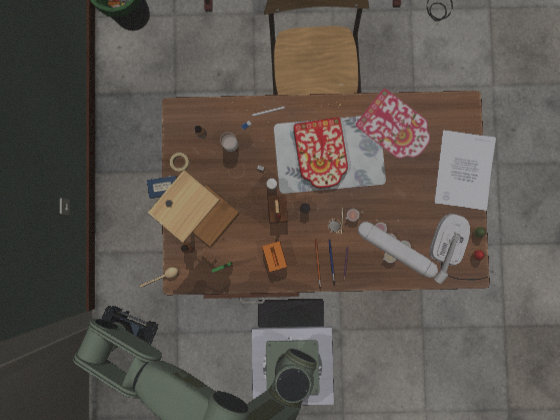

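The side view comes from the far left, looking back at the robot. The plaque is at about (292,245) with the stand at (400,250). In the top view the block is at (277,205) and the roof at (185,205). I'll zoom in on these.

Run:
```python
import cv2
a=cv2.imread('pics/side0.png');b=cv2.imread('pics/top0.png')
cv2.imwrite('pics/s_a.png',cv2.resize(a[215:325,230:340],None,fx=5.4,fy=5.4,interpolation=cv2.INTER_CUBIC))
cv2.imwrite('pics/s_b.png',cv2.resize(a[170:340,330:480],None,fx=3.5,fy=3.5,interpolation=cv2.INTER_CUBIC))
cv2.imwrite('pics/t_a.png',cv2.resize(b[160:290,140:330],None,fx=4.2,fy=4.2,interpolation=cv2.INTER_CUBIC))
```

```text
(no output)
```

View pics/s_a.png

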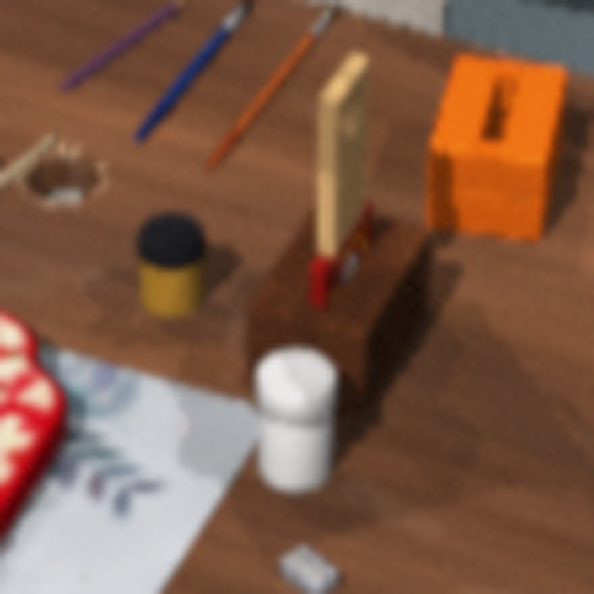

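View pics/s_b.png

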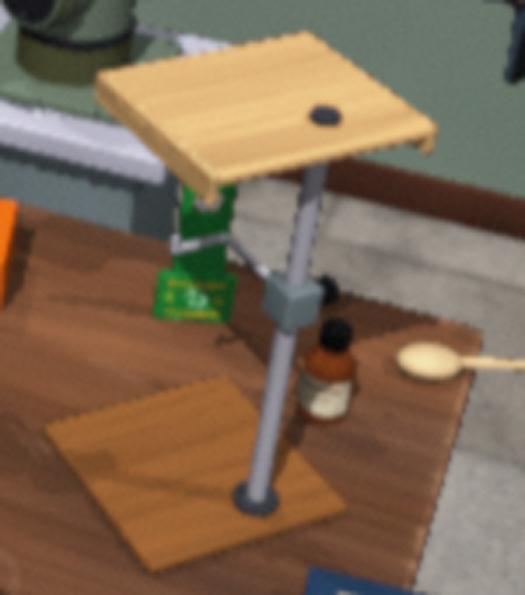

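View pics/t_a.png

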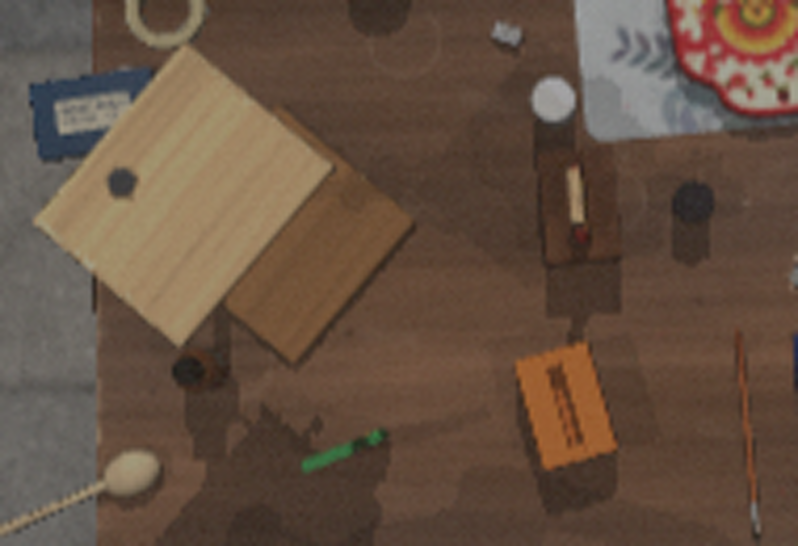

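```bash
cat > h.py <<'E'
import numpy as np,cv2
from workcell import env
P={n:env.camera_params(n) for n in("side","top")}
def ray(n,uv):
    p=P[n];d=p["R"].T@np.linalg.inv(p["camera_matrix"])@np.array([uv[0],uv[1],1.]);c=-p["R"].T@p["t"];return c,d/np.linalg.norm(d)
def onz(n,uv,z):
    c,d=ray(n,uv);return c+d*(z-c[2])/d[2]
def proj(n,X):
    p=P[n];q=p["camera_matrix"]@(p["R"]@np.asarray(X,float)+p["t"]);return q[:2]/q[2]
def tri(a,b):
    c1,d1=ray("side",a);c2,d2=ray("top",b)
    A=np.stack([d1,-d2],1);s=np.linalg.lstsq(A,c2-c1,rcond=None)[0]
    x,y=c1+s[0]*d1,c2+s[1]*d2
    return (x+y)/2,np.linalg.norm(x-y)
E
python3 - <<'E'
from h import *
np.set_printoptions(precision=1,suppress=True)
T=lambda u,v:(140+u/4.2-.4,160+v/4.2-.4)
A=lambda u,v:(230+u/5.4-.4,215+v/5.4-.4)
B=lambda u,v:(330+u/3.5-.35,170+v/3.5-.35)
print("block top corners z60",[onz("top",T(*q),60) for q in [(540,158),(618,155),(620,258),(545,265)]])
print("plaque top strip z183",[onz("top",T(*q),183) for q in [(567,166),(581,165),(585,221),(571,223)]])
print("side plaque top far/near", [onz("side",A(*q),183) for q in [(352,53),(368,62),(335,104),(320,97)]])
print("side block top", [onz("side",A(*q),60) for q in [(430,235),(362,330),(250,305)]])
print("roof top z~360",[onz("top",T(*q),362) for q in [(185,45),(335,167),(180,347),(35,220)]])
print("base z12",[onz("top",T(*q),12) for q in [(413,225),(293,363)]],[onz("side",B(*q),12) for q in [(45,430),(225,377),(345,507),(155,570)]])
print("post foot",onz("side",B(257,500),16),"post top top",onz("top",T(122,183),365),"side",onz("side",B(325,116),365))
for n,q,z in [("white",(553,100),64),("ochre",(693,203),48),("bottle",(188,370),90)]: print(n,onz("top",T(*q),z))
print([onz("side",A(*q),z) for q,z in [((293,370),64),((171,240),48)]], onz("side",B(338,335),90))
E
```

```text
block top corners z60 [array([664.9,  79. ,  60. ]), array([666.1,   7. ,  60. ]), array([571. ,   7.2,  60. ]), array([566. ,  76.4,  60. ])]
plaque top strip z183 [array([645.5,  50.6, 183. ]), array([646.1,  38.7, 183. ]), array([598.1,  36.3, 183. ]), array([596.7,  48.2, 183. ])]
side plaque top far/near [array([598. ,  38.1, 183. ]), array([602. ,  49.5, 183. ]), array([645.8,  51.5, 183. ]), array([643.6,  41.7, 183. ])]
side block top [array([574.3,  77.6,  60. ]), array([667.2,  80. ,  60. ]), array([675.8,  17.3,  60. ])]
roof top z~360 [array([727.6, 333.7, 362. ]), array([632.1, 221. , 362. ]), array([498.6, 339.7, 362. ]), array([596.9, 448.5, 362. ])]
base z12 [array([608.6, 202.7,  12. ]), array([480.6, 318.2,  12. ])] [array([621.3, 206.4,  12. ]), array([485.2, 320. ,  12. ]), array([598.5, 448.1,  12. ]), array([731.2, 336.2,  12. ])]
post foot [626.9 385.2  16. ] post top top [623.2 381.6 365. ] side [629.  384.1 365. ]
white [717.9  65.8  64. ]
ochre [621.  -61.6  48. ]
bottle [477.3 398.8  90. ]
[array([717.5,  64.5,  64. ]), array([631.2, -56.6,  48. ])] [488.1 405.4  90. ]
```

The interface has no lean axis, so I first need to learn how the arm behaves at its reach limit. I'll test that in free air on the left, away from the table.

Call:
{"op": "arm_command", "data": {
  "targets": [
    [0,0,0.3,-0.1,0],
    [0,0,0.5,-0.1,0],
    [0,0,0.5,-0.1,0],
    [0,0,0.5,-0.1,0],
    [0,0,0.5,-0.1,0],
    [0,0,0.5,-0.1,0],
    [0,0,0.5,-0.1,0],
    [0,0,0.5,-0.1,0]
  ]
}}

```text
time_s: 0.77
ee_pos: [330.3, 758.2, 258.4]
ee_rot: [-179.7, -0.0, 156.5]
force: [0.5, -0.3, -0.4]
gripper_width: 91.4
```

Run:
```python
from h import *
np.set_printoptions(precision=2,suppress=True)
s=env.state();print(s["time_s"],s["qpos"],s["ee_pos"],s["ee_rot"])
B=lambda u,v:(330+u/3.5-.35,170+v/3.5-.35)
yw=np.radians(48.7);R=np.array([[np.cos(yw),-np.sin(yw),0],[np.sin(yw),np.cos(yw),0],[0,0,1]]);o=np.array([587,305,0])
# rays to plane stand x=0
for q in [(173,235),(176,246),(230,238)]:
    c,d=ray("side",B(*q));c2=R.T@(c-o);d2=R.T@d;t=-c2[0]/d2[0];print(q,c2+t*d2)
c,d=ray("side",B(293,300));c2=R.T@(c-o);d2=R.T@d;t=(85-c2[0])/d2[0];print("carriage",c2+t*d2)
```

```text
0.7667 [65.66 44.08 38.54 -0.   97.65 -0.8 ] [330.28 758.16 258.41] [-179.74   -0.    156.46]
(173, 235) [  0.   -26.76 224.11]
(176, 246) [ -0.   -22.74 213.09]
(230, 238) [  0.    25.69 208.34]
carriage [ 85.    23.8  208.91]
```

Call:
{"op": "arm_command", "data": {
  "targets": [
    [0,0,0.3,0,0],
    [0,0,0.3,0,0],
    [0,0,0.3,0,0],
    [0,0,0.3,0,0],
    [0,0,0.3,0,0],
    [0,0,0.3,0,0]
  ]
}}

```text
time_s: 1.27
ee_pos: [365.4, 838.8, 229.4]
ee_rot: [178.4, -0.0, 156.5]
force: [-0.0, -0.1, 0.9]
gripper_width: 91.3
```

Run:
```python
from h import *
np.set_printoptions(precision=2,suppress=True)
s=env.state();print(s["time_s"],s["qpos"],s["ee_pos"],s["ee_rot"])
```

```text
1.2667 [ 65.73  58.29  12.48   0.03 107.64  -0.72] [365.39 838.77 229.41] [178.4   -0.   156.46]
```

Call:
{"op": "arm_command", "data": {
  "targets": [
    [0,0,1,0,0],
    [0,0,1,0,0],
    [0,0,1,0,0],
    [0,0,1,0,0],
    [0,0,1,0,0],
    [0,0,1,0,0]
  ]
}}

```text
time_s: 1.77
ee_pos: [381.3, 875.3, 163.3]
ee_rot: [176.5, -0.0, 156.5]
force: [0.3, 0.0, -0.1]
gripper_width: 91.2
```

```bash
cat > st.py <<'E'
from h import *
np.set_printoptions(precision=2,suppress=True)
s=env.state();print(s["time_s"],s["qpos"],s["ee_pos"],s["ee_rot"],s["force"])
E
python3 st.py
```

```text
1.7667 [ 65.76  62.5   12.34   0.05 101.63  -0.7 ] [381.28 875.32 163.27] [176.47  -0.   156.46] [ 0.3   0.02 -0.15]
```

Run:
```python
import numpy as np
from scipy.optimize import least_squares
D=[([65.318,18.35,89.707,0,72.043],[229.402,526.703,213.133]),([65.66,44.08,38.54,0,97.65],[330.28,758.16,258.41]),([65.73,58.29,12.48,0,107.64],[365.39,838.77,229.41]),([65.76,62.5,12.34,0,101.63],[381.28,875.32,163.27])]
def f(p):
    a,h,L1,L2,e,d=p;o=[]
    for q,x in D:
        q=np.radians(q);r=np.sqrt(np.hypot(x[0],x[1])**2-11.5**2)
        s=q[1]+q[2];t=s+q[4]
        o+=[a+L1*np.sin(q[1])+L2*np.sin(s)+e*np.cos(s)+d*np.sin(t)-r,h+L1*np.cos(q[1])+L2*np.cos(s)-e*np.sin(s)+d*np.cos(t)-x[2]]
    return o
for e0 in(0,):
    r=least_squares(f,[50,300,400,400,0,250]);print(r.x.round(1),np.round(r.fun,2))
for q,x in D: print(np.hypot(x[0],x[1])*np.sin(np.arctan2(x[1],x[0])-np.radians(q[0])))
```

```text
[-3.000e-01  1.397e+02  5.921e+02  4.172e+02  2.500e+01  3.354e+02] [-0.01  0.01  0.02 -0.02 -0.02  0.    0.01  0.01]
11.497803093248743
11.552737415788744
11.669254540598157
11.707170396343898
```

```bash
cat > sim.py <<'E'
import numpy as np
from scipy.optimize import least_squares
from scipy.spatial.transform import Rotation as Ro
A1,H,L1,L2,E,DT,LAT=-.3,139.7,592.1,417.2,25.,335.4,11.5
LO=np.array([-177.97,-48.28,12.27,-77.06,2.81,-146.56]);HI=np.array([177.97,115.42,149.76,257.06,150.46,146.56])
VM=np.array([147.25,147.25,180,180,180,180])*.7/12
def fk(q):
    a=np.radians(q)
    def rz(x):c,s=np.cos(x),np.sin(x);return np.array([[c,-s,0],[s,c,0],[0,0,1]])
    def ry(x):c,s=np.cos(x),np.sin(x);return np.array([[c,0,s],[0,1,0],[-s,0,c]])
    R1=rz(a[0]);R2=R1@ry(a[1]);R3=R2@ry(a[2])
    w=R1@[A1,LAT,H]+R2@[0,0,L1]+R3@[E,0,L2]
    R=R3@rz(a[3])@ry(a[4])@rz(a[5]+np.pi/2)
    return w+R[:,2]*DT,R,w
def ik(p,R,q0,w=800.):
    def f(q):
        x,Q,_=fk(q);return np.r_[x-p,w*Ro.from_matrix(R@Q.T).as_rotvec()]
    q0=np.clip(q0,LO+1e-3,HI-1e-3)
    return least_squares(f,q0,bounds=(LO,HI),x_scale=1.).x
def call(q,rows,w=800.,mode="cmd"):
    p0,R0,_=fk(q);pc,Rc=p0,R0
    for r in rows:
        pt=p0+R0@(np.array(r[:3])*500);Rt=R0@Ro.from_euler('z',r[3]*45,degrees=True).as_matrix()
        if mode=="cur": pc,Rc,_=fk(q)
        d=pt-pc;n=np.linalg.norm(d);rv=Ro.from_matrix(Rt@Rc.T).as_rotvec();m=np.linalg.norm(rv)
        k=min(1,41.7/max(n,1e-9),np.radians(7.16)/max(m,1e-9))
        pc=pc+d*k;Rc=Ro.from_rotvec(rv*k).as_matrix()@Rc
        g=ik(pc,Rc,q,w);dq=g-q;s=min(1,(VM/np.maximum(abs(dq),1e-9)).min())
        q=q+dq*s
    return q
def show(q):
    p,R,w=fk(q);t=R[:,2]
    return f"q{np.round(q,1)} p{np.round(p,0)} lean{np.degrees(np.arccos(-t[2])):.1f} az{np.degrees(np.arctan2(t[1],t[0])):.1f} wrist{np.round(w,0)}"
E
python3 - <<'E'
from sim import *
for q,x,e in [([65.318,18.35,89.707,0,72.043,-1.146],[229.402,526.703,213.133],[-179.9,0,156.464]),([65.76,62.5,12.34,.05,101.63,-.7],[381.28,875.32,163.27],[176.47,0,156.46])]:
    p,R,_=fk(q);print(p-x,Ro.from_matrix(R).as_euler('xyz',degrees=True),e)
qB=np.array([65.66,44.08,38.54,0,97.65,-.8])
for w in(100,300,800,2000):
  for m in("cmd","cur"):
    qc=call(qB,[[0,.3,0,0]]*6,w,m);qd=call(np.array([65.73,58.29,12.48,.03,107.64,-.72]),[[0,1,0,0]]*6,w,m)
    print(w,m,show(qc),show(qd))
print("real C 58.3 12.5 107.6 lean1.6; D 62.5 12.3 101.6 lean 3.5")
E
```

```text
[0.01726996 0.0428397  0.07460648] [-1.79900020e+02 -2.00001295e-03  1.56463998e+02] [-179.9, 0, 156.464]
[-0.03777421  0.10977326  0.04207509] [ 1.76469669e+02 -5.15757034e-03  1.56471748e+02] [176.47, 0, 156.46]
100 cmd q[65.7 57.3 12.3  0.2 97.8 -0.7] p[388. 890. 255.] lean12.6 az66.5 wrist[359. 823. 582.] q[65.8 62.9 12.3  0.5 66.2 -0.7] p[ 458. 1051.  229.] lean38.6 az66.5 wrist[374. 859. 491.]
100 cur q[65.7 57.3 12.3  0.2 98.  -0.7] p[387. 889. 255.] lean12.4 az66.5 wrist[358. 823. 582.] q[65.8 62.8 12.3  0.5 67.  -0.7] p[ 456. 1047.  229.] lean37.9 az66.5 wrist[374. 858. 494.]
300 cmd q[ 6.570e+01  5.780e+01  1.230e+01  1.000e-01  1.027e+02 -7.000e-01] p[377. 865. 242.] lean7.2 az66.5 wrist[360. 826. 574.] q[65.8 62.1 12.3  0.3 81.7 -0.7] p[426. 979. 198.] lean23.9 az66.5 wrist[372. 854. 505.]
300 cur q[ 6.570e+01  5.780e+01  1.230e+01  1.000e-01  1.027e+02 -7.000e-01] p[377. 865. 242.] lean7.2 az66.5 wrist[360. 826. 574.] q[65.7 61.8 12.3  0.3 84.3 -0.7] p[421. 966. 199.] lean21.6 az66.5 wrist[371. 852. 510.]
800 cmd q[ 65.7  58.4  12.3   0.  107.7  -0.7] p[366. 839. 229.] lean1.6 az66.6 wrist[362. 831. 564.] q[65.8 62.6 12.3  0.1 97.7 -0.7] p[391. 897. 165.] lean7.4 az66.5 wrist[373. 857. 497.]
800 cur q[ 65.7  58.3  12.3   0.  107.9  -0.7] p[365. 838. 230.] lean1.5 az66.6 wrist[362. 830. 565.] q[65.8 62.2 12.3  0.1 99.1 -0.7] p[387. 889. 170.] lean6.4 az66.5 wrist[372. 855. 504.]
2000 cmd q[ 65.7  58.6  12.3   0.  109.1  -0.7] p[363. 832. 226.] lean0.1 az69.9 wrist[363. 832. 561.] q[ 65.8  62.9  12.3   0.  102.2  -0.7] p[380. 873. 156.] lean2.6 az66.6 wrist[374. 859. 492.]
2000 cur q[ 65.7  58.5  12.3   0.  109.2  -0.7] p[362. 832. 227.] lean0.0 az71.5 wrist[362. 831. 563.] q[ 65.8  62.5  12.3   0.  102.8  -0.7] p[379. 869. 164.] lean2.4 az66.7 wrist[373. 856. 499.]
real C 58.3 12.5 107.6 lean1.6; D 62.5 12.3 101.6 lean 3.5
```

Call:
{"op": "arm_command", "data": {
  "targets": [
    [0,0,1,-0.4,0],
    [0,0,1,-0.4,0],
    [0,0,1,-0.4,0],
    [0,0,1,-0.4,0],
    [0,0,1,-0.4,0],
    [0,0,1,-0.4,0],
    [0,0,1,-0.4,0],
    [0,0,1,-0.4,0]
  ]
}}

```text
time_s: 2.43
ee_pos: [383.3, 879.9, 182.4]
ee_rot: [174.4, -0.0, 156.5]
force: [-0.1, 0.6, 0.3]
gripper_width: 91.5
```

```bash
python3 st.py
python3 - <<'E'
from sim import *
for w in (800,1200,2000):
  for m in("cmd","cur"): print(w,m,show(call(np.array([65.76,62.5,12.34,.05,101.63,-.7]),[[0,1,-.4,0]]*8,w,m)))
E
```

```text
2.4333 [ 65.75  61.4   12.31   0.07 100.69  -0.7 ] [383.31 879.89 182.4 ] [174.39  -0.   156.46] [-0.08  0.56  0.26]
800 cmd q[65.8 60.9 12.3  0.2 94.9 -0.7] p[397. 911. 196.] lean11.9 az66.5 wrist[369. 847. 525.]
800 cur q[65.8 61.1 12.3  0.1 96.6 -0.7] p[393. 902. 191.] lean10.1 az66.5 wrist[369. 848. 522.]
1200 cmd q[65.8 61.1 12.3  0.1 99.  -0.7] p[387. 889. 188.] lean7.5 az66.5 wrist[369. 848. 520.]
1200 cur q[65.8 61.3 12.3  0.1 99.8 -0.7] p[385. 885. 185.] lean6.6 az66.5 wrist[370. 849. 518.]
2000 cmd q[ 6.580e+01  6.130e+01  1.230e+01  1.000e-01  1.014e+02 -7.000e-01] p[382. 876. 184.] lean5.0 az66.5 wrist[370. 849. 518.]
2000 cur q[ 6.580e+01  6.150e+01  1.230e+01  1.000e-01  1.016e+02 -7.000e-01] p[381. 875. 181.] lean4.7 az66.5 wrist[370. 850. 515.]
```

Call:
{"op": "arm_command", "data": {
  "targets": [
    [0,0,1,-0.4,0],
    [0,0,1,-0.4,0]
  ]
}}

```text
time_s: 2.6
ee_pos: [386.7, 887.7, 192.8]
ee_rot: [172.3, -0.0, 156.5]
force: [-0.9, -0.0, -0.5]
gripper_width: 91.2
```

Call:
{"op": "arm_command", "data": {
  "targets": [
    [0,0,1,-0.4,0],
    [0,0,1,-0.4,0]
  ]
}}

```text
time_s: 2.77
ee_pos: [389.7, 894.7, 206.5]
ee_rot: [170.1, -0.0, 156.5]
force: [1.1, -0.4, -0.2]
gripper_width: 91.1
```

Call:
{"op": "arm_command", "data": {
  "targets": [
    [0,0,1,-0.5,0]
  ]
}}

```text
time_s: 2.85
ee_pos: [391.7, 899.1, 216.4]
ee_rot: [168.6, -0.0, 156.5]
force: [-0.7, -0.1, -1.2]
gripper_width: 91.1
```

Call:
{"op": "arm_command", "data": {
  "targets": [
    [0,0,1,-0.5,0]
  ]
}}

```text
time_s: 2.93
ee_pos: [393.5, 903.3, 230.2]
ee_rot: [166.9, -0.0, 156.5]
force: [-0.0, 0.5, 0.8]
gripper_width: 91.0
```

```bash
python3 st.py
```

```text
2.9333 [65.73 58.85 12.33  0.17 95.74 -0.69] [393.53 903.32 230.16] [166.92  -0.   156.46] [-0.04  0.45  0.79]
```

Run:
```python
from sim import *
for m in("cmd","cur"):
  q=np.array([65.73,58.85,12.33,.17,95.74,-.69]);print(m)
  for rows in [[[0,-.7,0.05,-1]]*8]+[[[0,0,0,-1]]*7]*6:
    q=call(q,rows,1500,m);print(show(q))
```

```text
cmd
q[ 65.3  23.7  95.2   0.3  48.  -44.1] p[266. 611. 132.] lean13.1 az66.5 wrist[236. 542. 458.]
q[ 65.3  23.7  95.2   0.3  48.  -89.1] p[266. 611. 132.] lean13.1 az66.5 wrist[236. 542. 458.]
q[  65.3   23.7   95.2    0.3   48.  -134.1] p[266. 611. 132.] lean13.1 az66.5 wrist[236. 542. 458.]
q[  84.4   23.5  109.5  -14.4   34.3 -146.6] p[ 94. 595.  57.] lean15.7 az53.1 wrist[ 40. 523. 380.]
q[  88.1   30.8  126.7  -54.1   12.6 -146.6] p[ 65. 523. -66.] lean18.0 az53.4 wrist[  3. 440. 253.]
q[ 108.4   32.9  132.8  -77.1   16.3 -146.6] p[-69. 461. -91.] lean19.0 az51.2 wrist[-138.  376.  226.]
q[ 149.8   33.2  145.5  -77.1   21.3 -146.6] p[-196.  238.  -95.] lean21.0 az50.3 wrist[-272.  146.  218.]
cur
q[ 65.4  27.2  86.7   0.3  53.  -37.3] p[287. 658. 148.] lean13.1 az66.5 wrist[256. 588. 474.]
q[ 65.4  27.2  86.7   0.3  53.  -82.3] p[287. 658. 148.] lean13.1 az66.5 wrist[256. 588. 474.]
q[  65.4   27.2   86.7    0.3   53.  -127.3] p[287. 658. 148.] lean13.1 az66.5 wrist[256. 588. 474.]
q[  80.    26.3   92.6   -8.    48.4 -146.6] p[143. 676. 122.] lean14.3 az55.1 wrist[ 96. 608. 447.]
q[  96.9   28.2  111.8  -27.5   30.3 -146.6] p[ -6. 603.   7.] lean18.4 az49.2 wrist[-75. 523. 325.]
q[  99.3   34.2  124.8  -64.4   16.4 -146.6] p[-13. 540. -84.] lean20.0 az51.2 wrist[-85. 451. 231.]
q[ 123.2   37.2  131.6  -77.1   21.  -146.6] p[-157.  433. -116.] lean21.3 az49.5 wrist[-236.  340.  197.]
```

```bash
cat > plan.py <<'E'
from sim import *
from h import env
np.set_printoptions(precision=3,suppress=True)
def now(): 
    s=env.state();q=s["qpos"];return q
def share(dw,R): return R.T@np.asarray(dw,float)/500
def tvec(lean,az): l,a=np.radians([lean,az]);return np.array([np.sin(l)*np.cos(a),np.sin(l)*np.sin(a),-np.cos(l)])
E
python3 - <<'E'
from plan import *
q=now();p,R,w=fk(q);print(show(q))
# calibrate w on single row
q0=np.array([65.75,61.4,12.31,.07,100.69,-.7])
for w in(500,600,800,1000):print(w,show(call(q0,[[0,1,-.4,0]]*2,w,"cur")),"real lean 7.7")
# target: az -20
for r,z in [(700,470),(740,500),(760,520)]:
  a=np.radians(-18);P=np.array([r*np.cos(a),r*np.sin(a),z]);g=ik(P,R,np.array([-18,30,30,-20,100,-80.]));print(show(g),fk(g)[0]-P)
# via
for P in ([300,700,480],[560,330,520]):
  P=np.array(P);g=ik(P,R,q);print(P,show(g))
E
```

```text
q[65.7 58.8 12.3  0.2 95.7 -0.7] p[394. 903. 230.] lean13.1 az66.5 wrist[363. 834. 557.]
500 q[65.7 60.7 12.3  0.1 97.2 -0.7] p[391. 898. 198.] lean9.8 az66.5 wrist[368. 845. 528.] real lean 7.7
600 q[65.7 60.7 12.3  0.1 98.2 -0.7] p[389. 893. 196.] lean8.8 az66.5 wrist[368. 846. 527.] real lean 7.7
800 q[65.7 60.8 12.3  0.1 99.3 -0.7] p[386. 887. 193.] lean7.6 az66.5 wrist[369. 846. 525.] real lean 7.7
1000 q[65.7 60.9 12.3  0.1 99.9 -0.7] p[385. 884. 192.] lean6.9 az66.5 wrist[369. 847. 525.] real lean 7.7
q[-25.2  31.3  34.2  14.4 114.3 -85.7] p[ 666. -216.  470.] lean13.1 az66.5 wrist[ 635. -286.  797.] [ 0. -0. -0.]
q[-24.8  40.5  12.3  16.3 126.3 -81.4] p[ 700. -227.  496.] lean13.1 az65.9 wrist[ 669. -296.  823.] [-3.967  1.758 -4.049]
q[-24.7  40.3  12.3  16.4 125.8 -81.2] p[ 702. -226.  498.] lean13.2 az63.4 wrist[ 667. -294.  825.] [-21.063   9.288 -21.616]
[300 700 480] q[ 65.9  30.2  34.6   0.1 102.2  -0.5] p[300. 700. 480.] lean13.1 az66.5 wrist[270. 630. 807.]
[560 330 520] q[ 25.1  19.8  45.8   8.9 104.4 -38.4] p[560. 330. 520.] lean13.1 az66.5 wrist[530. 260. 847.]
```

```bash
cat >> plan.py <<'E'
def goto(q,P,turn=0,n=8,verbose=True):
    p,R,_=fk(q);s=share(np.asarray(P,float)-p,R);s=np.round(s,3)
    q=call(q,[[*s,turn]]*n,800,"cur")
    if verbose: print("row",s,turn,"x",n,"->",show(q))
    return q
E
python3 - <<'E'
from plan import *
q=now()
q=goto(q,[400,600,500],0);q=goto(q,[600,350,520],-.5);q=goto(q,[690,50,500],-1);q=goto(q,[690,-210,490],-.5,8)
p,R,w=fk(q)
for i in range(26):
    p,R,w=fk(q);F=w-np.array([0,0,140]);F/=np.linalg.norm(F)
    s=np.round(share(F*480,R),1);q=call(q,[[*s,0]],800,"cur")
    if i%3==0:print(s,show(q), fk(q)[1][:,2])
E
```

```text
row [-0.254 -0.415 -0.65 ] 0 x 8 -> q[56.8 29.5 39.8  2.2 97.7 -9.1] p[399. 654. 452.] lean13.1 az66.5 wrist[368. 584. 778.]
row [-0.612 -0.355 -0.223] -0.5 x 8 -> q[ 28.5  24.6  39.2   8.3 105.7 -55.2] p[580. 381. 513.] lean13.1 az66.5 wrist[550. 311. 840.]
row [-0.26  -0.641 -0.091] -1 x 8 -> q[  -1.5   27.    37.1   12.9  110.4 -126.1] p[685.  64. 500.] lean13.1 az66.5 wrist[655.  -5. 827.]
row [ 0.336 -0.425 -0.093] -0.5 x 8 -> q[ -14.8   38.1   12.3   18.6  127.  -146.6] p[710. -87. 528.] lean14.8 az71.2 wrist[ 682. -168.  852.]
[-0.4 -0.6 -0.6] q[ -14.9   38.1   12.3   18.7  126.3 -146.6] p[714. -88. 529.] lean15.1 az68.1 wrist[ 681. -169.  853.] [ 0.097  0.241 -0.966]
[-0.4 -0.6 -0.6] q[ -15.3   37.7   12.3   19.   124.1 -146.6] p[724. -93. 535.] lean16.2 az59.4 wrist[ 676. -174.  857.] [ 0.142  0.241 -0.96 ]
[-0.5 -0.6 -0.6] q[ -15.7   37.2   12.3   19.4  122.  -146.4] p[732. -95. 544.] lean17.7 az51.8 wrist[ 668. -175.  863.] [ 0.188  0.24  -0.952]
[-0.5 -0.6 -0.6] q[ -15.6   36.5   12.3   19.7  120.  -146. ] p[739. -93. 556.] lean19.5 az45.4 wrist[ 660. -173.  872.] [ 0.235  0.238 -0.943]
[-0.5 -0.6 -0.5] q[ -15.5   36.    12.3   20.   117.7 -145.7] p[748. -91. 566.] lean21.5 az39.9 wrist[ 654. -170.  878.] [ 0.282  0.236 -0.93 ]
[-0.5 -0.6 -0.5] q[ -15.5   35.4   12.3   20.2  115.4 -145.3] p[756. -89. 578.] lean23.8 az35.3 wrist[ 646. -168.  885.] [ 0.329  0.233 -0.915]
[-0.5 -0.7 -0.5] q[ -16.1   35.    12.3   20.7  113.  -145.6] p[766. -96. 589.] lean26.2 az31.4 wrist[ 639. -173.  890.] [ 0.376  0.23  -0.898]
[-0.5 -0.7 -0.4] q[ -16.6   34.7   12.3   21.1  110.4 -145.8] p[ 777. -101.  599.] lean28.7 az28.0 wrist[ 635. -177.  893.] [ 0.423  0.225 -0.877]
[-0.5 -0.7 -0.4] q[ -17.1   34.4   12.3   21.5  107.9 -145.9] p[ 787. -107.  610.] lean31.3 az25.1 wrist[ 629. -181.  897.] [ 0.47   0.22  -0.855]
```

Run:
```python
from plan import *
q0=now();print(q0)
for P in ([300,690,400],[260,600,350],[240,540,250]):
  q=goto(q0,P,-1,8,False);q=goto(q,P,-1,8,False);
  for i in range(3):
    if q[5]>-140:q=call(q,[[0,0,0,-1]]*8,800,"cur")
  print(show(q))
  for i in range(5):
    q=call(q,[[0,0,0,-1]]*3,800,"cur");print("   ",show(q),fk(q)[1][:,2])
```

```text
[65.734 58.847 12.335  0.168 95.742 -0.691]
q[  83.6   21.3   67.1  -10.9   78.2 -146.6] p[129. 701. 358.] lean17.3 az45.2 wrist[ 59. 630. 679.]
    q[  95.1   19.3   76.9  -18.8   72.3 -146.6] p[ 31. 682. 316.] lean21.6 az38.6 wrist[-65. 604. 628.] [ 0.288  0.23  -0.93 ]
    q[ 105.4   18.4   87.5  -26.9   66.4 -146.6] p[-46. 646. 263.] lean26.4 az36.7 wrist[-165.  557.  563.] [ 0.357  0.266 -0.896]
    q[ 114.3   18.7   98.3  -35.4   60.4 -146.6] p[-99. 602. 202.] lean31.2 az37.5 wrist[-237.  496.  489.] [ 0.411  0.315 -0.856]
    q[ 121.2   20.6  108.9  -45.    54.1 -146.6] p[-127.  558.  136.] lean35.4 az39.9 wrist[-276.  434.  409.] [ 0.445  0.372 -0.815]
    q[ 125.6   24.   118.7  -56.7   47.9 -146.6] p[-132.  522.   72.] lean38.7 az43.1 wrist[-285.  378.  333.] [ 0.457  0.428 -0.78 ]
q[  82.5   13.6   82.8  -10.4   70.6 -146.6] p[127. 615. 322.] lean16.5 az45.7 wrist[ 61. 547. 644.]
    q[  94.8   13.    89.6  -18.6   66.9 -146.6] p[ 36. 604. 287.] lean20.6 az38.3 wrist[-56. 531. 601.] [ 0.276  0.218 -0.936]
    q[ 106.    13.1   97.8  -26.7   62.6 -146.6] p[-38. 576. 240.] l
[... 511 characters left out ...]
8. 556. 232.] lean15.5 az47.4 wrist[ 87. 490. 555.]
    q[  90.4   11.5  103.8  -18.8   53.9 -146.6] p[ 72. 554. 202.] lean19.4 az38.7 wrist[-15. 484. 519.] [ 0.259  0.207 -0.943]
    q[ 100.7   12.9  110.5  -28.5   49.6 -146.6] p[ 11. 535. 159.] lean23.8 az36.1 wrist[-98. 456. 466.] [ 0.326  0.237 -0.915]
    q[ 108.7   15.5  118.3  -39.5   44.1 -146.6] p[-27. 509. 107.] lean27.8 az37.0 wrist[-152.  415.  403.] [ 0.373  0.28  -0.885]
    q[ 113.4   19.4  125.9  -52.9   38.2 -146.6] p[-42. 484.  53.] lean30.8 az39.4 wrist[-175.  375.  341.] [ 0.396  0.325 -0.859]
    q[ 115.4   23.8  132.4  -69.1   33.7 -146.6] p[-41. 463.   7.] lean32.7 az42.0 wrist[-175.  342.  289.] [ 0.401  0.362 -0.841]
```

Run:
```python
from plan import *
from h import onz,ray
print("bookcase",onz("side",(90,150),-750),"wallbase",onz("side",(330,178),-750),onz("side",(150,120),-750), onz("top",(95,150),-750))
def Rl(lean,az,sg):
    t=tvec(lean,az);n=np.array([-np.sin(np.radians(az)),np.cos(np.radians(az)),0])*sg
    return np.stack([np.cross(n,t),n,t],1)
rng=np.random.default_rng(0)
def best(P,R,w=800):
    b=None
    for k in range(25):
        q0=rng.uniform(LO,HI);q0[0]=np.degrees(np.arctan2(P[1],P[0]));q0[1]=rng.uniform(0,60);q0[2]=rng.uniform(15,120)
        g=ik(np.array(P,float),R,q0,w);x,Q,_=fk(g);e=np.linalg.norm(x-P)+800*np.linalg.norm(Ro.from_matrix(R@Q.T).as_rotvec())
        if b is None or e<b[0]-.5:b=(e,g)
    return b
for sg in(1,-1):
  for nm,P,l,az in [("grasp",[605,43,100],35,3),("lift",[600,43,250],35,3),("left",[-350,720,300],35,3),("left2",[-350,720,300],35,49),("left",[-20,850,300],35,3),("hook",[577,290,140],35,49),("hookpre",[620,230,150],35,49)]:
    e,g=best(P,Rl(l,az,sg));print(sg,nm,round(e,1),show(g))
```

```text
bookcase [ -949.524 -2623.678  -750.   ] wallbase [-1420.595  -621.427  -750.   ] [-1743.944 -2651.682  -750.   ] [1040.512 1111.272 -750.   ]
1 grasp 0.0 q[  3.   16.  123.6   0.2   5.4 -90.2] p[605.  43. 100.] lean35.0 az3.0 wrist[413.  33. 375.]
1 lift 0.0 q[  3.    4.4 111.6  -0.   29.  -90. ] p[600.  43. 250.] lean35.0 az3.0 wrist[408.  33. 525.]
1 left 0.0 q[126.6  55.4  17.5 -34.7 123.   18.4] p[-350.  720.  300.] lean35.0 az3.0 wrist[-542.  710.  575.]
1 left2 0.0 q[128.8  34.1  60.  -34.9  80.8  -6. ] p[-350.  720.  300.] lean35.0 az49.0 wrist[-476.  575.  575.]
1 left 0.0 q[103.4  49.7  29.6 -35.7 104.7   2.3] p[-20. 850. 300.] lean35.0 az3.0 wrist[-212.  840.  575.]
1 hook 50.0 q[  19.4   16.1  110.9   34.9   26.9 -146.6] p[576. 308. 158.] lean33.6 az47.4 wrist[451. 171. 437.]
1 hookpre 87.4 q[  13.7   17.1  105.2   31.5   33.4 -146.6] p[621. 263. 178.] lean32.5 az46.1 wrist[496. 133. 461.]
-1 grasp 0.0 q[  3.   16.  123.6   0.2   5.4  89.8] p[605.  43. 100.] lean35.0 az3.0 wrist[413.  33. 375.]
-1 lift 0.0 q[  3.    4.4 111.6  -0.   29.   90. ] p[600.  43. 250.] lean35.0 az3.0 wrist[408.  33. 525.]
-1 left 117.9 q[ 129.2   46.    43.1  -30.1  109.5 -146.6] p[-351.  663.  258.] lean34.9 az5.1 wrist[-542.  646.  533.]
-1 left2 236.4 q[123.7  50.8  12.3 -34.  106.9 146.6] p[-346.  821.  399.] lean32.9 az44.2 wrist[-477.  694.  680.]
-1 left 303.8 q[ 110.8   38.4   69.9  -38.7   82.8 -146.6] p[-70. 737. 189.] lean39.2 az9.5 wrist[-280.  702.  449.]
-1 hook 0.0 q[ 16.4  17.1 113.6  45.3  25.8  20.1] p[577. 290. 140.] lean35.0 az49.0 wrist[451. 145. 415.]
-1 hookpre 0.0 q[  8.4  18.5 109.5  44.7  32.1  15. ] p[620. 230. 150.] lean35.0 az49.0 wrist[494.  85. 425.]
```

```bash
nproc
cat > greedy.py <<'E'
from plan import *
import itertools,sys
from multiprocessing import Pool
def Rl(lean,az,sg):
    t=tvec(lean,az);n=np.array([-np.sin(np.radians(az)),np.cos(np.radians(az)),0])*sg
    return np.stack([np.cross(n,t),n,t],1)
dirs=[np.array(d,float)/np.linalg.norm(d) for d in itertools.product((-1,0,1),repeat=3) if any(d)]+[np.zeros(3)]
def yawtilt(R,R0):
    M=R@R0.T;phi=np.arctan2(M[1,0]-M[0,1],M[0,0]+M[1,1])
    Z=Ro.from_euler('z',phi).as_matrix();return np.degrees(phi),np.degrees(np.linalg.norm(Ro.from_matrix(M@Z.T).as_rotvec()))
def run(a):
    sg,P,n,lean=a
    R0=Rl(lean,3,sg);rng=np.random.default_rng(1);b=None
    for k in range(6):
        q0=rng.uniform(LO,HI);q0[0]=np.degrees(np.arctan2(P[1],P[0]));q0[1]=rng.uniform(0,60);q0[2]=rng.uniform(15,140)
        g=ik(np.array(P,float),R0,q0);x,Q,_=fk(g);e=np.linalg.norm(x-P)+800*np.linalg.norm(Ro.from_matrix(R0@Q.T).as_rotvec())
        if b is None or e<b[0]:b=(e,g)
    if np.linalg.norm(fk(b[1])[0]-P)>80: return a,0,0,None,[]
    q=b[1];hist=[];start=yawtilt(fk(q)[1],R0)
    if start[1]>6: return a,0,start,None,[]
    for i in range(n):
        bb=None
        for d in dirs:
            R=fk(q)[1]
            for t in(-.6,0,.2,.6) if sg else (0,):
                for t2 in((t,)):
                    row=[*np.round(R.T@d*.6,2),t2];g=call(q,[row],800,"cur")
                    ph,ti=yawtilt(fk(g)[1],R0);p=fk(g)[0]
                    pen=max(0,150-p[2])*.05+max(0,p[1]-900)*.05
                    sc=ph-.12*ti**2-pen
                    if bb is None or sc>bb[0]:bb=(sc,g,row,ph,ti)
        q=bb[1];hist.append(bb[2:])
    return a,round(hist[-1][3],1),round(hist[-1][4],1),q,hist
if __name__=="__main__":
    jobs=[]
    for sg in(-1,1):
        for psi in (-60,-30,0,30,60,90,115):
            for r,z in((330,400),(600,350),(850,300)):
                a=np.radians(psi);jobs.append((sg,(r*np.cos(a),r*np.sin(a),z),10,33))
    with Pool() as p:
        for a,ph,ti,q,h in p.imap_unordered(run,jobs):
            if q is not None: print(a[0],np.round(np.degrees(np.arctan2(a[1][1],a[1][0]))),np.round(np.hypot(*a[1][:2])),"yaw",ph,"tilt",ti,show(q),flush=True)
E
time timeout 570 env OMP_NUM_THREADS=1 python3 greedy.py
```

```text
4multiprocessing.pool.RemoteTraceback: 
"""
Traceback (most recent call last):
  File "greedy.py", line 33, in run
    return a,round(hist[-1][3],1),round(hist[-1][4],1),q,hist
                   ~~~~~~~~^^^
IndexError: tuple index out of range
"""

The above exception was the direct cause of the following exception:

Traceback (most recent call last):
  File "greedy.py", line 41, in <module>
    for a,ph,ti,q,h in p.imap_unordered(run,jobs):
                       ~~~~~~~~~~~~~~~~^^^^^^^^^^
IndexError: tuple index out of range

real	0m23.177s
user	1m27.133s
sys	0m0.324s
```

```bash
sed -i 's/hist\[-1\]\[3\],1),round(hist\[-1\]\[4\]/hist[-1][1],1),round(hist[-1][2]/' greedy.py
time timeout 570 env OMP_NUM_THREADS=1 python3 greedy.py
```

```text
-1 -60.0 600.0 yaw 9.2 tilt 6.0 q[-79.9  14.6  90.1  34.2  73.9 -13.2] p[ 290. -526.  302.] lean33.0 az3.0 wrist[ 107. -535.  583.]
-1 -60.0 330.0 yaw 9.2 tilt 6.0 q[-93.9 -14.8  99.9  33.   97.9 -14.1] p[ 175. -257.  441.] lean32.9 az3.0 wrist[  -7. -267.  723.]
-1 -30.0 330.0 yaw 10.6 tilt 6.8 q[-131.3  -26.   114.7   24.1  112.8  -51.7] p[  81. -117.  371.] lean31.8 az3.1 wrist[ -96. -126.  656.]
-1 -60.0 850.0 yaw 9.2 tilt 6.0 q[-60.9  35.6  76.   35.3  57.8  -1.2] p[ 545. -617.  162.] lean33.0 az3.0 wrist[ 362. -626.  444.]
-1 -30.0 600.0 yaw 9.2 tilt 6.0 q[-52.2   2.6  93.7  29.2  66.4  16.1] p[ 460. -330.  379.] lean33.0 az3.0 wrist[ 278. -339.  661.]
-1 -30.0 850.0 yaw 9.2 tilt 6.0 q[-44.1  30.6  78.9  30.9  50.9  16.3] p[ 683. -460.  205.] lean33.0 az3.0 wrist[ 501. -469.  486.]
-1 0.0 600.0 yaw 9.2 tilt 6.0 q[-12.8  -0.5 106.   12.5  43.2  56.5] p[565. -66. 315.] lean33.0 az3.0 wrist[383. -75. 596.]
-1 0.0 330.0 yaw 10.7 tilt 6.5 q[-32.6 -26.5 120.   20.7  61.6  36. ] p[309. -60. 334.] lean31.7 az3.6 wrist[133. -71. 619.]
-1 0.0 850.0 yaw 9.2 tilt 6.0 q[ 14.4  24.3  98.5 -1
[... 2513 characters left out ...]
.  830.]
1 90.0 600.0 yaw 9.2 tilt 6.0 q[110.8  17.8  71.5 -31.8 100.2   3.7] p[-40. 565. 402.] lean33.0 az3.0 wrist[-223.  555.  684.]
1 115.0 330.0 yaw 9.2 tilt 6.0 q[145.7  -7.2  73.4 -29.1 137.3  24.2] p[-86. 179. 591.] lean33.0 az3.0 wrist[-269.  169.  872.]
1 115.0 600.0 yaw 9.2 tilt 6.0 q[137.   30.3  44.3 -29.  125.9  20. ] p[-343.  484.  456.] lean33.0 az3.0 wrist[-525.  474.  737.]
1 90.0 850.0 yaw 18.5 tilt 5.9 q[ 99.3  52.8  12.3 -36.7 108.3 -27.8] p[ 35. 890. 375.] lean34.7 az13.0 wrist[-151.  847.  651.]
1 115.0 850.0 yaw 26.6 tilt 6.7 q[128.3  53.9  12.3 -35.4 120.1  -9.7] p[-380.  734.  349.] lean32.1 az19.1 wrist[-549.  676.  634.]
real	3m58.560s
user	13m52.447s
sys	0m0.378s
```

```bash
cat > feas.py <<'E'
from greedy import *
yw=np.radians(48.7);RS=Ro.from_euler('z',yw).as_matrix();O=np.array([587,305,0.])
def W(x,y,z): return O+RS@np.array([x,y,z])
def e(P,R,q0):
    g=ik(P,R,q0);x,Q,_=fk(g);return np.linalg.norm(x-P),np.degrees(np.linalg.norm(Ro.from_matrix(R@Q.T).as_rotvec())),g
for lean in(26,30,33):
  for az in(36,40,44,48.7):
    o=[]
    for y in(0,-40,-75):
      P=W(-4.5,y,163);a=e(P,Rl(lean,az,1),np.array([15,17,108,33,30,-140.]));b=e(P,Rl(lean,az,-1),np.array([15,17,108,33,30,20.]));o+=[f"+{a[0]:.0f}mm{a[1]:.1f}d j6 {a[2][5]:.0f} | - {b[0]:.0f} j4{b[2][3]:.0f} j6 {b[2][5]:.0f}"]
    print(lean,az,o)
E
python3 feas.py
```

```text
26 36 ['+0mm0.0d j6 -110 | - 0 j410 j6 70', '+0mm0.0d j6 -115 | - 0 j413 j6 65', '+0mm0.0d j6 -120 | - 0 j415 j6 60']
26 40 ['+0mm0.0d j6 -117 | - 0 j414 j6 63', '+0mm0.0d j6 -123 | - 0 j416 j6 57', '+0mm0.0d j6 -126 | - 0 j418 j6 54']
26 44 ['+0mm0.0d j6 -125 | - 0 j417 j6 55', '+0mm0.0d j6 -129 | - 0 j419 j6 51', '+0mm0.0d j6 -133 | - 0 j420 j6 47']
26 48.7 ['+0mm0.0d j6 -132 | - 0 j420 j6 48', '+0mm0.0d j6 -137 | - 0 j422 j6 43', '+0mm0.0d j6 -140 | - 0 j423 j6 40']
30 36 ['+0mm0.0d j6 -114 | - 0 j414 j6 66', '+0mm0.0d j6 -121 | - 0 j418 j6 59', '+0mm0.0d j6 -125 | - 0 j420 j6 55']
30 40 ['+0mm0.0d j6 -123 | - 0 j419 j6 57', '+0mm0.0d j6 -129 | - 0 j422 j6 51', '+0mm0.0d j6 -133 | - 0 j424 j6 47']
30 44 ['+0mm0.0d j6 -131 | - 0 j423 j6 49', '+0mm0.0d j6 -136 | - 0 j426 j6 44', '+0mm0.0d j6 -140 | - 0 j427 j6 40']
30 48.7 ['+0mm0.0d j6 -140 | - 0 j427 j6 40', '+0mm0.0d j6 -144 | - 0 j429 j6 36', '+2mm0.1d j6 -147 | - 0 j430 j6 33']
33 36 ['+0mm0.0d j6 -119 | - 0 j419 j6 61', '+0mm0.0d j6 -126 | - 0 j423 j6 54', '+0mm0.0d j6 -131 | - 0 j426 j6 49']
33 40 ['+0mm0.0d j6 -129 | - 0 j425 j6 51', '+0mm0.0d j6 -135 | - 0 j428 j6 45', '+0mm0.0d j6 -139 | - 0 j430 j6 41']
33 44 ['+0mm0.0d j6 -138 | - 0 j430 j6 42', '+0mm0.0d j6 -143 | - 0 j432 j6 37', '+0mm0.0d j6 -146 | - 0 j433 j6 34']
33 48.7 ['+1mm0.0d j6 -147 | - 0 j434 j6 33', '+10mm0.7d j6 -147 | - 0 j435 j6 29', '+18mm1.3d j6 -147 | - 0 j436 j6 26']
```

Run:
```python
from plan import *
q=now()
q=goto(q,[300,640,420],0);q=goto(q,[330,340,480],.5);q=goto(q,[320,30,500],.5,8);q=goto(q,[170,-290,500],0,8);q=goto(q,[70,-560,470],0,8);q=goto(q,[40,-800,380],0,8);q=goto(q,[40,-900,300],0,3)
for i in range(9):
    p,R,w=fk(q);F=w-np.array([0,0,140]);F[2]*=.6;F/=np.linalg.norm(F)
    s=np.round(share(F*480,R),1);q=call(q,[[*s,0]],800,"cur")
    print(s,show(q), fk(q)[1][:,2])
```

```text
row [-0.039 -0.457 -0.496] 0 x 8 -> q[63.7 22.5 56.7  0.6 87.7 -2.7] p[303. 649. 413.] lean13.1 az66.5 wrist[273. 580. 740.]
row [-0.296 -0.502 -0.253] 0.5 x 8 -> q[40.4 -0.7 77.   5.7 91.9 -2.8] p[330. 340. 480.] lean13.1 az66.5 wrist[300. 270. 807.]
row [-0.423 -0.422 -0.17 ] 0.5 x 8 -> q[-10.  -10.9  82.8  13.1 104.6 -27.8] p[320.  30. 500.] lean13.1 az66.5 wrist[290. -40. 827.]
row [-0.473 -0.501 -0.16 ] 0 x 8 -> q[-68.3  -3.3  76.6  10.3 115.7 -86.1] p[ 178. -272.  500.] lean13.1 az66.5 wrist[ 148. -342.  827.]
row [-0.455 -0.411 -0.08 ] 0 x 8 -> q[ -87.4   22.6   48.6    6.6  120.4 -106.1] p[  70. -560.  470.] lean13.1 az66.5 wrist[  40. -629.  797.]
row [-0.445 -0.252  0.07 ] 0 x 8 -> q[ -90.2   50.2   12.3    6.7  128.6 -107.9] p[  40. -771.  361.] lean12.4 az64.8 wrist[   9. -837.  689.]
row [-0.255 -0.108  0.069] 0 x 3 -> q[ -90.2   55.    12.3    6.3  122.6 -108.6] p[  40. -821.  289.] lean11.4 az61.6 wrist[   8. -879.  617.]
[-0.8 -0.3 -0.4] q[ -90.3   55.4   12.3    6.3  121.4 -108.7] p[  39. -829.  282.] lean10.6 az59.1 wrist[   7. -882.  612.] [ 0.095  0.158 -0.983]
[-
[... 465 characters left out ...]
6.4   12.3    6.3  116.8 -109.2] p[  34. -858.  264.] lean7.9 az43.8 wrist[   1. -890.  596.] [ 0.099  0.095 -0.99 ]
[-0.8 -0.3 -0.4] q[ -90.8   56.5   12.3    6.3  115.7 -109.3] p[  33. -865.  261.] lean7.3 az38.2 wrist[  -1. -892.  594.] [ 0.1    0.079 -0.992]
[-0.8 -0.3 -0.4] q[ -90.9   56.6   12.3    6.3  114.7 -109.4] p[  32. -871.  259.] lean6.8 az31.7 wrist[  -2. -892.  592.] [ 0.101  0.062 -0.993]
[-0.8 -0.3 -0.3] q[ -91.    56.9   12.3    6.3  113.4 -109.5] p[  31. -879.  255.] lean6.4 az24.2 wrist[  -3. -895.  588.] [ 0.102  0.046 -0.994]
[-0.9 -0.3 -0.3] q[ -90.9   57.2   12.3    6.4  112.2 -109.5] p[  31. -887.  250.] lean6.1 az15.9 wrist[  -3. -897.  583.] [ 0.103  0.029 -0.994]
```

Call:
{"op": "arm_command", "data": {
  "targets": [
    [0,-0.04,-0.46,-0.5,0],
    [0,-0.04,-0.46,-0.5,0],
    [0,-0.04,-0.46,-0.5,0],
    [0,-0.04,-0.46,-0.5,0],
    [0,-0.04,-0.46,-0.5,0],
    [0,-0.04,-0.46,-0.5,0],
    [0,-0.04,-0.46,-0.5,0],
    [0,-0.04,-0.46,-0.5,0]
  ]
}}

```text
time_s: 3.6
ee_pos: [303.2, 648.1, 415.9]
ee_rot: [166.7, 0.0, 156.5]
force: [0.6, 0.1, 0.0]
gripper_width: 91.2
```

Call:
{"op": "arm_command", "data": {
  "targets": [
    [0,-0.3,-0.5,-0.25,0.5],
    [0,-0.3,-0.5,-0.25,0.5],
    [0,-0.3,-0.5,-0.25,0.5],
    [0,-0.3,-0.5,-0.25,0.5],
    [0,-0.3,-0.5,-0.25,0.5],
    [0,-0.3,-0.5,-0.25,0.5],
    [0,-0.3,-0.5,-0.25,0.5],
    [0,-0.3,-0.5,-0.25,0.5]
  ]
}}

```text
time_s: 4.27
ee_pos: [331.5, 335.6, 483.2]
ee_rot: [167.4, -5.0, 134.5]
force: [-0.2, -0.6, 0.2]
gripper_width: 91.2
```

Call:
{"op": "arm_command", "data": {
  "targets": [
    [0,-0.42,-0.42,-0.17,0.5],
    [0,-0.42,-0.42,-0.17,0.5],
    [0,-0.42,-0.42,-0.17,0.5],
    [0,-0.42,-0.42,-0.17,0.5],
    [0,-0.42,-0.42,-0.17,0.5],
    [0,-0.42,-0.42,-0.17,0.5],
    [0,-0.42,-0.42,-0.17,0.5],
    [0,-0.42,-0.42,-0.17,0.5]
  ]
}}

```text
time_s: 4.93
ee_pos: [319.7, 24.1, 503.4]
ee_rot: [170.0, -9.1, 112.0]
force: [0.5, -0.1, -0.4]
gripper_width: 91.3
```

Run:
```python
from plan import *
q=now();print(show(q))
q=goto(q,[170,-290,500],0,8);q=goto(q,[70,-560,470],0,8);q=goto(q,[40,-800,380],0,8);q=goto(q,[40,-900,300],0,3)
```

```text
q[-11.5 -11.2  82.6  13.6 104.7 -28.8] p[319.  24. 504.] lean13.6 az63.9 wrist[285. -46. 830.]
row [-0.466 -0.493 -0.156] 0 x 8 -> q[-69.6  -3.   76.4  10.9 115.6 -86.9] p[ 176. -277.  500.] lean13.6 az63.9 wrist[ 142. -348.  826.]
row [-0.449 -0.401 -0.082] 0 x 8 -> q[ -87.8   22.7   48.6    7.4  120.5 -105.9] p[  70. -560.  470.] lean13.6 az63.9 wrist[  35. -631.  796.]
row [-0.446 -0.251  0.067] 0 x 8 -> q[ -90.5   50.3   12.3    7.6  128.7 -107.5] p[  40. -771.  361.] lean12.9 az62.1 wrist[   5. -837.  688.]
row [-0.255 -0.109  0.068] 0 x 3 -> q[ -90.5   55.1   12.3    7.2  122.7 -108.2] p[  40. -821.  288.] lean11.9 az58.8 wrist[   4. -880.  617.]
```

Call:
{"op": "arm_command", "data": {
  "targets": [
    [0,-0.47,-0.49,-0.16,0],
    [0,-0.47,-0.49,-0.16,0],
    [0,-0.47,-0.49,-0.16,0],
    [0,-0.47,-0.49,-0.16,0],
    [0,-0.47,-0.49,-0.16,0],
    [0,-0.47,-0.49,-0.16,0],
    [0,-0.47,-0.49,-0.16,0],
    [0,-0.47,-0.49,-0.16,0]
  ]
}}

```text
time_s: 5.6
ee_pos: [178.3, -276.0, 502.8]
ee_rot: [169.9, -8.9, 111.9]
force: [0.9, -0.4, 0.6]
gripper_width: 91.7
```

Call:
{"op": "arm_command", "data": {
  "targets": [
    [0,-0.45,-0.4,-0.08,0],
    [0,-0.45,-0.4,-0.08,0],
    [0,-0.45,-0.4,-0.08,0],
    [0,-0.45,-0.4,-0.08,0],
    [0,-0.45,-0.4,-0.08,0],
    [0,-0.45,-0.4,-0.08,0],
    [0,-0.45,-0.4,-0.08,0],
    [0,-0.45,-0.4,-0.08,0]
  ]
}}

```text
time_s: 6.27
ee_pos: [70.2, -563.5, 469.9]
ee_rot: [170.0, -8.9, 111.7]
force: [0.5, -0.9, -0.9]
gripper_width: 91.2
```

Call:
{"op": "arm_command", "data": {
  "targets": [
    [0,-0.45,-0.25,0.07,0],
    [0,-0.45,-0.25,0.07,0],
    [0,-0.45,-0.25,0.07,0],
    [0,-0.45,-0.25,0.07,0],
    [0,-0.45,-0.25,0.07,0],
    [0,-0.45,-0.25,0.07,0]
  ]
}}

```text
time_s: 6.77
ee_pos: [42.2, -767.1, 360.1]
ee_rot: [169.8, -9.0, 111.6]
force: [0.4, -1.5, -3.6]
gripper_width: 91.0
```

Call:
{"op": "arm_command", "data": {
  "targets": [
    [0,-0.26,-0.11,0.07,0],
    [0,-0.26,-0.11,0.07,0],
    [0,-0.26,-0.11,0.07,0]
  ]
}}

```text
time_s: 7.02
ee_pos: [41.9, -817.5, 287.1]
ee_rot: [170.2, -7.9, 111.4]
force: [0.2, -0.6, 0.2]
gripper_width: 91.0
```

Run:
```python
from plan import *
q=now();print(show(q),fk(q)[1][:,2],env.state()["time_s"])
for i in range(9):
    p,R,w=fk(q);F=w-np.array([0,0,140]);F[2]*=.6;F/=np.linalg.norm(F)
    s=np.round(share(F*480,R),1);q=call(q,[[*s,0]],800,"cur")
    print(s,show(q), fk(q)[1][:,2])
```

```text
q[ -90.4   55.1   12.4    7.4  123.2 -107.6] p[  42. -818.  287.] lean12.6 az59.8 wrist[   5. -881.  615.] [ 0.109  0.188 -0.976] 7.0167
[-0.8 -0.3 -0.5] q[ -90.6   55.4   12.3    7.4  122.2 -107.8] p[  40. -824.  284.] lean11.9 az57.4 wrist[   3. -882.  612.] [ 0.111  0.173 -0.979]
[-0.8 -0.3 -0.4] q[ -90.7   55.7   12.3    7.4  121.  -108. ] p[  38. -832.  277.] lean11.2 az54.6 wrist[   1. -885.  606.] [ 0.112  0.158 -0.981]
[-0.8 -0.3 -0.4] q[ -90.8   56.    12.3    7.4  119.8 -108.1] p[  37. -840.  272.] lean10.5 az51.5 wrist[  -1. -888.  602.] [ 0.113  0.142 -0.983]
[-0.8 -0.3 -0.4] q[ -91.    56.3   12.3    7.4  118.7 -108.3] p[  35. -847.  267.] lean9.8 az47.9 wrist[  -3. -890.  598.] [ 0.115  0.127 -0.985]
[-0.8 -0.3 -0.4] q[ -91.1   56.5   12.3    7.4  117.6 -108.4] p[  33. -854.  263.] lean9.2 az43.8 wrist[  -5. -892.  594.] [ 0.116  0.111 -0.987]
[-0.8 -0.3 -0.4] q[ -91.2   56.7   12.3    7.4  116.5 -108.6] p[  32. -861.  260.] lean8.6 az39.1 wrist[  -7. -893.  591.] [ 0.117  0.095 -0.989]
[-0.8 -0.3 -0.4] q[ -91.3   56.8   12.3    7.4  115.4 -108.7] p[  30. -868.  257.] lean8.1 az33.6 wrist[  -9. -894.  589.] [ 0.118  0.078 -0.99 ]
[-0.8 -0.3 -0.3] q[ -91.4   57.1   12.3    7.4  114.2 -108.8] p[  29. -876.  252.] lean7.7 az27.6 wrist[ -11. -896.  584.] [ 0.119  0.062 -0.991]
[-0.9 -0.3 -0.3] q[ -91.4   57.5   12.3    7.4  112.9 -108.9] p[  29. -884.  246.] lean7.4 az20.9 wrist[ -11. -899.  579.] [ 0.12   0.046 -0.992]
```

Call:
{"op": "arm_command", "data": {
  "targets": [
    [0,-0.8,-0.3,-0.4,0]
  ]
}}

```text
time_s: 7.1
ee_pos: [40.8, -828.0, 277.5]
ee_rot: [170.5, -6.9, 111.1]
force: [0.4, -0.0, -1.3]
gripper_width: 91.3
```

Call:
{"op": "arm_command", "data": {
  "targets": [
    [0,-0.8,-0.3,-0.4,0]
  ]
}}

```text
time_s: 7.18
ee_pos: [39.1, -837.2, 275.1]
ee_rot: [170.9, -5.5, 110.9]
force: [-0.1, -0.4, 1.3]
gripper_width: 91.0
```

Call:
{"op": "arm_command", "data": {
  "targets": [
    [0,-0.8,-0.3,-0.4,0]
  ]
}}

```text
time_s: 7.27
ee_pos: [37.3, -847.0, 272.4]
ee_rot: [171.4, -4.0, 110.7]
force: [0.4, -0.5, 0.6]
gripper_width: 91.2
```

Call:
{"op": "arm_command", "data": {
  "targets": [
    [0,-0.8,-0.3,-0.4,0]
  ]
}}

```text
time_s: 7.35
ee_pos: [35.5, -857.0, 270.4]
ee_rot: [171.8, -2.5, 110.5]
force: [1.5, -1.0, 1.5]
gripper_width: 91.3
```

Call:
{"op": "arm_command", "data": {
  "targets": [
    [0,-0.8,-0.3,-0.4,0]
  ]
}}

```text
time_s: 7.43
ee_pos: [33.7, -866.9, 269.4]
ee_rot: [172.3, -0.9, 110.2]
force: [0.2, 0.6, 0.6]
gripper_width: 91.2
```

Call:
{"op": "arm_command", "data": {
  "targets": [
    [0,-0.8,-0.3,-0.4,0]
  ]
}}

```text
time_s: 7.52
ee_pos: [31.8, -876.5, 269.4]
ee_rot: [172.8, 0.7, 110.0]
force: [-0.2, -0.3, -0.5]
gripper_width: 91.5
```

Run:
```python
from plan import *
q=now();print(show(q),fk(q)[1][:,2],env.state()["time_s"])
```

```text
q[ -91.3   56.    12.3    7.6  113.6 -108.5] p[  32. -877.  269.] lean7.2 az14.8 wrist[  -9. -887.  602.] [ 0.121  0.032 -0.992] 7.5167
```

Run:
```python
from plan import *
q=now()
q=goto(q,[70,-560,470],0,8);q=goto(q,[170,-290,500],0,7);q=goto(q,[330,0,500],-.8,8);q=goto(q,[620,20,470],-.8,8);q=goto(q,[860,30,380],0,8)
for i in range(14):
    p,R,w=fk(q);F=w-np.array([0,0,140]);F[2]*=.6;F/=np.linalg.norm(F)
    s=np.round(share(F*480,R),1);q=call(q,[[*s,0]],800,"cur")
    print(s,show(q), fk(q)[1][:,2])
```

```text
row [ 0.564  0.338 -0.368] 0 x 8 -> q[ -88.8   20.1   55.4    7.3  106.1 -107. ] p[  65. -602.  443.] lean7.2 az14.8 wrist[  24. -613.  776.]
row [ 0.513  0.423 -0.067] 0 x 7 -> q[-73.   -4.6  77.9   7.5 106.3 -90.9] p[ 157. -329.  493.] lean7.2 az14.8 wrist[ 116. -340.  826.]
row [0.5   0.549 0.049] -0.8 x 8 -> q[-12.9 -12.5  83.2   3.4 102.9 -63.7] p[310. -39. 499.] lean7.2 az14.8 wrist[269. -50. 832.]
row [-0.408  0.466  0.137] -0.8 x 8 -> q[ -0.2  17.   56.2   1.9  99.8 -87.6] p[620.  20. 470.] lean7.2 az14.8 wrist[579.   9. 803.]
row [-0.454  0.031  0.237] 0 x 8 -> q[  0.6  48.4  12.7   1.9 111.9 -86.5] p[860.  30. 380.] lean7.2 az14.8 wrist[819.  19. 713.]
[-0.9  0.1 -0.3] q[  0.7  48.8  12.3   1.9 111.  -86.4] p[868.  32. 378.] lean8.1 az13.3 wrist[822.  21. 710.] [ 0.138  0.033 -0.99 ]
[-0.9  0.1 -0.2] q[  0.8  49.2  12.3   1.9 109.6 -86.3] p[878.  34. 372.] lean9.1 az12.2 wrist[826.  22. 704.] [ 0.154  0.033 -0.987]
[-0.9  0.1 -0.2] q[  0.9  49.6  12.3   1.9 108.2 -86.2] p[887.  35. 368.] lean10.0 az11.3 wrist[830.  24. 698.] [ 0.171  0.034 -0.985]
[-0.9  0.1 -0.2] q[  0.9  
[... 748 characters left out ...]
. 668.] [ 0.273  0.039 -0.961]
[-1.   0.1 -0.1] q[  1.4  52.   12.3   1.9  98.8 -85.8] p[950.  45. 342.] lean17.0 az7.7 wrist[852.  32. 663.] [ 0.29   0.039 -0.956]
[-1.   0.1 -0.1] q[  1.4  52.3  12.3   1.9  97.5 -85.7] p[958.  46. 340.] lean18.1 az7.4 wrist[855.  33. 659.] [ 0.307  0.04  -0.951]
[-1.   0.1 -0. ] q[  1.5  52.7  12.3   1.9  96.  -85.7] p[968.  47. 335.] lean19.1 az7.2 wrist[859.  33. 652.] [ 0.324  0.041 -0.945]
[-1.   0.1 -0. ] q[  1.5  53.1  12.3   1.9  94.6 -85.7] p[977.  48. 331.] lean20.1 az7.0 wrist[862.  34. 646.] [ 0.341  0.042 -0.939]
[-1.   0.1  0. ] q[  1.5  53.5  12.3   1.9  93.2 -85.7] p[986.  49. 328.] lean21.1 az6.8 wrist[865.  35. 641.] [ 0.358  0.042 -0.933]
```

Call:
{"op": "arm_command", "data": {
  "targets": [
    [0,0.56,0.34,-0.37,0],
    [0,0.56,0.34,-0.37,0],
    [0,0.56,0.34,-0.37,0],
    [0,0.56,0.34,-0.37,0],
    [0,0.56,0.34,-0.37,0],
    [0,0.56,0.34,-0.37,0],
    [0,0.56,0.34,-0.37,0],
    [0,0.56,0.34,-0.37,0]
  ]
}}

```text
time_s: 8.18
ee_pos: [66.5, -601.5, 446.4]
ee_rot: [172.9, 0.9, 110.0]
force: [0.3, 0.2, 0.7]
gripper_width: 91.2
```

Call:
{"op": "arm_command", "data": {
  "targets": [
    [0,0.51,0.42,-0.07,0],
    [0,0.51,0.42,-0.07,0],
    [0,0.51,0.42,-0.07,0],
    [0,0.51,0.42,-0.07,0],
    [0,0.51,0.42,-0.07,0],
    [0,0.51,0.42,-0.07,0],
    [0,0.51,0.42,-0.07,0]
  ]
}}

```text
time_s: 8.77
ee_pos: [157.3, -329.0, 497.0]
ee_rot: [172.9, 1.1, 110.0]
force: [0.8, 0.2, 0.0]
gripper_width: 91.5
```

Call:
{"op": "arm_command", "data": {
  "targets": [
    [0,0.5,0.5,0.05,-0.8],
    [0,0.5,0.5,0.05,-0.8],
    [0,0.5,0.5,0.05,-0.8],
    [0,0.5,0.5,0.05,-0.8],
    [0,0.5,0.5,0.05,-0.8],
    [0,0.5,0.5,0.05,-0.8],
    [0,0.5,0.5,0.05,-0.8],
    [0,0.5,0.5,0.05,-0.8]
  ]
}}

```text
time_s: 9.43
ee_pos: [292.7, -38.5, 499.4]
ee_rot: [174.8, 5.4, 145.8]
force: [1.7, -0.3, -0.7]
gripper_width: 90.9
```

Run:
```python
from plan import *
q=now();print(show(q),env.state()["time_s"])
q=goto(q,[620,-5,470],-.8,8);q=goto(q,[870,-20,380],0,8)
for i in range(2):
    p,R,w=fk(q);F=w-np.array([0,0,140]);F[2]*=.6;F/=np.linalg.norm(F)
    s=np.round(share(F*480,R),1);q=call(q,[[*s,0]],800,"cur")
    print(s,show(q), fk(q)[1][:,2])
```

```text
q[-13.1 -14.4  84.4   3.  103.  -68.2] p[292. -38. 500.] lean7.5 az9.9 wrist[249. -46. 832.] 9.4333
row [-0.496  0.412  0.145] -0.8 x 8 -> q[ -2.4  16.7  56.7   1.6  99.3 -94.1] p[620.  -5. 470.] lean7.5 az9.9 wrist[577. -13. 802.]
row [-0.472 -0.052  0.242] 0 x 8 -> q[ -2.7  48.8  12.3   1.8 111.4 -94. ] p[866. -20. 377.] lean7.6 az9.7 wrist[822. -28. 710.]
[-0.9 -0.1 -0.2] q[ -2.9  49.3  12.3   1.8 110.  -94.1] p[876. -22. 371.] lean8.6 az8.5 wrist[827. -30. 703.] [ 0.148  0.022 -0.989]
[-0.9 -0.1 -0.2] q[ -3.   49.7  12.3   1.8 108.7 -94.3] p[885. -25. 366.] lean9.5 az7.5 wrist[830. -32. 697.] [ 0.164  0.022 -0.986]
```

Call:
{"op": "arm_command", "data": {
  "targets": [
    [0,-0.5,0.41,0.14,-0.8],
    [0,-0.5,0.41,0.14,-0.8],
    [0,-0.5,0.41,0.14,-0.8],
    [0,-0.5,0.41,0.14,-0.8],
    [0,-0.5,0.41,0.14,-0.8],
    [0,-0.5,0.41,0.14,-0.8],
    [0,-0.5,0.41,0.14,-0.8],
    [0,-0.5,0.41,0.14,-0.8]
  ]
}}

```text
time_s: 10.1
ee_pos: [622.7, -6.5, 473.1]
ee_rot: [179.0, 7.6, -178.0]
force: [0.3, 0.1, 0.2]
gripper_width: 91.2
```

Call:
{"op": "arm_command", "data": {
  "targets": [
    [0,-0.47,-0.02,0.24,0],
    [0,-0.47,-0.02,0.24,0],
    [0,-0.47,-0.02,0.24,0],
    [0,-0.47,-0.02,0.24,0],
    [0,-0.47,-0.02,0.24,0],
    [0,-0.47,-0.02,0.24,0],
    [0,-0.47,-0.02,0.24,0]
  ]
}}

```text
time_s: 10.68
ee_pos: [867.6, -5.6, 376.3]
ee_rot: [179.0, 7.7, -178.0]
force: [-16.4, 0.0, 7.7]
gripper_width: 91.3
```

Call:
{"op": "arm_command", "data": {
  "targets": [
    [0,-0.9,0,-0.2,0]
  ]
}}

```text
time_s: 10.77
ee_pos: [879.4, -4.3, 364.5]
ee_rot: [179.0, 8.4, -178.1]
force: [1.3, -0.4, -2.2]
gripper_width: 90.8
```

Call:
{"op": "arm_command", "data": {
  "targets": [
    [0,-0.9,0,-0.2,0]
  ]
}}

```text
time_s: 10.85
ee_pos: [888.7, -2.6, 365.5]
ee_rot: [179.0, 9.9, -178.1]
force: [-0.1, -0.6, 0.5]
gripper_width: 91.0
```

Call:
{"op": "arm_command", "data": {
  "targets": [
    [0,-0.9,0,-0.2,0]
  ]
}}

```text
time_s: 10.93
ee_pos: [899.3, -1.0, 366.7]
ee_rot: [179.1, 11.6, -178.1]
force: [-0.8, -0.5, 0.5]
gripper_width: 91.5
```

Call:
{"op": "arm_command", "data": {
  "targets": [
    [0,-0.9,0,-0.2,0]
  ]
}}

```text
time_s: 11.02
ee_pos: [910.5, 0.4, 367.7]
ee_rot: [179.1, 13.4, -178.2]
force: [-0.2, -0.7, 0.4]
gripper_width: 91.1
```

```bash
cat > n.py <<'E'
from plan import *
q=now();s=env.state();R=fk(q)[1];print(show(q),"t",R[:,2],"y",R[:,1],s["time_s"],"F",s["force"],"w",round(s["gripper_width"],1),s["ee_pos"])
E
python3 n.py
```

```text
q[ -1.3  49.9  12.3   1.7 104.5 -92.6] p[910.   0. 368.] lean13.4 az5.7 wrist[833.  -7. 694.] t [ 0.231  0.023 -0.973] y [-0.036  0.999  0.015] 11.0167 F [-0.16  -0.684  0.444] w 91.1 [910.493   0.414 367.721]
```

Call:
{"op": "arm_command", "data": {
  "targets": [
    [0,-0.9,0,-0.2,0]
  ]
}}

```text
time_s: 11.1
ee_pos: [921.6, 1.7, 369.4]
ee_rot: [179.2, 15.2, -178.2]
force: [0.6, -0.4, -0.2]
gripper_width: 91.2
```

Call:
{"op": "arm_command", "data": {
  "targets": [
    [0,-0.9,0,-0.2,0]
  ]
}}

```text
time_s: 11.18
ee_pos: [932.4, 2.9, 372.3]
ee_rot: [179.2, 17.1, -178.2]
force: [0.2, -0.8, -0.1]
gripper_width: 91.0
```

Call:
{"op": "arm_command", "data": {
  "targets": [
    [0,-0.9,0,-0.1,0]
  ]
}}

```text
time_s: 11.27
ee_pos: [944.7, 4.2, 373.6]
ee_rot: [179.3, 19.1, -178.2]
force: [-0.4, -0.8, 0.3]
gripper_width: 91.1
```

Call:
{"op": "arm_command", "data": {
  "targets": [
    [0,-0.9,0,-0.1,0]
  ]
}}

```text
time_s: 11.35
ee_pos: [957.0, 5.4, 374.7]
ee_rot: [179.3, 21.0, -178.2]
force: [-0.6, -0.1, 0.0]
gripper_width: 91.4
```

Call:
{"op": "arm_command", "data": {
  "targets": [
    [0,-0.9,0,-0.1,0]
  ]
}}

```text
time_s: 11.43
ee_pos: [968.4, 6.5, 377.4]
ee_rot: [179.3, 22.9, -178.2]
force: [-0.3, -0.5, 0.4]
gripper_width: 91.2
```

Call:
{"op": "arm_command", "data": {
  "targets": [
    [0,-0.9,0,-0.1,0]
  ]
}}

```text
time_s: 11.52
ee_pos: [979.0, 7.6, 381.5]
ee_rot: [179.4, 24.8, -178.3]
force: [0.4, 0.4, 0.4]
gripper_width: 91.2
```

Call:
{"op": "arm_command", "data": {
  "targets": [
    [0,-0.9,0,-0.1,0]
  ]
}}

```text
time_s: 11.6
ee_pos: [988.9, 8.7, 386.8]
ee_rot: [179.4, 26.7, -178.3]
force: [0.1, -0.6, -1.1]
gripper_width: 91.2
```

Call:
{"op": "arm_command", "data": {
  "targets": [
    [0,-0.9,0,-0.1,0]
  ]
}}

```text
time_s: 11.68
ee_pos: [998.1, 9.6, 393.3]
ee_rot: [179.5, 28.7, -178.3]
force: [-0.4, 0.8, -0.4]
gripper_width: 91.1
```

```bash
python3 n.py
```

```text
q[ -0.7  50.3  12.3   1.7  88.8 -92.1] p[998.  10. 393.] lean28.7 az2.8 wrist[837.   2. 688.] t [ 0.479  0.024 -0.877] y [-0.035  0.999  0.008] 11.6833 F [-0.368  0.826 -0.358] w 91.1 [998.129   9.632 393.281]
```

Call:
{"op": "arm_command", "data": {
  "targets": [
    [0,-0.9,0,-0.1,0]
  ]
}}

```text
time_s: 11.77
ee_pos: [1006.6, 10.5, 400.9]
ee_rot: [179.5, 30.6, -178.3]
force: [0.4, 0.4, -0.8]
gripper_width: 91.0
```

```bash
python3 n.py
python3 - <<'E'
from h import *
np.set_printoptions(precision=1,suppress=True)
b=cv2.imread('pics/top0.png');a=cv2.imread('pics/side0.png')
def mask(img,box,f):
    k=6;x0,y0,x1,y1=box
    c=cv2.resize(img[y0:y1,x0:x1],None,fx=k,fy=k,interpolation=cv2.INTER_CUBIC).astype(int)
    m=f(c).astype(np.uint8)
    n,l,st,_=cv2.connectedComponentsWithStats(m);i=1+np.argmax(st[1:,4]);cn=cv2.findContours((l==i).astype(np.uint8),cv2.RETR_EXTERNAL,cv2.CHAIN_APPROX_NONE)[0][0]
    return cn.reshape(-1,2)/k-.5+.5/k+[x0,y0]
# plaque top strip in top view : bright wood (R>130)
for th in(110,125,140):
    cn=mask(b,(268,192,288,222),lambda c:(c[...,2]>th)&(c[...,1]>th*.75))
    r=cv2.minAreaRect(cn.astype(np.float32));bx=cv2.boxPoints(r);W=np.array([onz("top",q,183) for q in bx])
    l=[W[1]-W[0],W[2]-W[1]];L=max(l,key=np.linalg.norm);print(th,"size",sorted(np.linalg.norm(v) for v in l),"yaw",np.degrees(np.arctan2(L[1],L[0])),"c",W.mean(0))
# block outline in the top view: dark brown vs table
x=b[190:226,262:296].astype(int);print(x[18,:,2],x[:,8,2])
E
```

```text
q[ -0.6  50.2  12.3   1.7  87.  -92.1] p[1006.   11.  401.] lean30.6 az2.7 wrist[836.   3. 690.] t [ 0.508  0.024 -0.861] y [-0.034  0.999  0.007] 11.7667 F [ 0.428  0.392 -0.843] w 91.0 [1006.599   10.544  400.903]
110 size [np.float64(11.137002974297475), np.float64(46.510266372817455)] yaw -176.1986153399802 c [621.   44.3 183. ]
125 size [np.float64(9.635667252833057), np.float64(45.19464646784973)] yaw -176.97187941631645 c [621.   44.1 183. ]
140 size [np.float64(8.3980636700544), np.float64(43.43856821545041)] yaw -177.12125050825227 c [620.8  44.  183. ]
[ 78  79  77  82  79  76  51  69  72  68  66  64  74  99 155 148 118  66
  77  75  73  69  73  73  75  84  83  83  83  84  83  90  78  79] [58 63 62 57 57 61 68 74 74 71 69 68 73 71 70 69 73 70 72 72 70 76 76 78
 90 86 86 84 83 84 88 80 65 55 65 67]
```

Run:
```python
from plan import *
q=now()
q=goto(q,[700,41,380],-.025,8);q=goto(q,[530,41,280],0,6)
p,R,_=fk(q);print(R[:,2],R[:,1]);t=R[:,2]
G=np.array([615.2,44.5,109.6]);q=goto(q,G-100*t,0,4);q=goto(q,G,0,4)
```

```text
row [ 0.547  0.082 -0.274] -0.025 x 8 -> q[  2.1  12.6  80.5   0.3  56.3 -90.9] p[714.  40. 381.] lean30.6 az2.7 wrist[543.  32. 670.]
row [ 0.419  0.021 -0.013] 0 x 6 -> q[  3.4  -2.3 111.8  -0.6  40.  -89.2] p[530.  41. 280.] lean30.6 az2.7 wrist[359.  33. 569.]
[ 0.508  0.024 -0.861] [-0.05   0.999 -0.002]
row [ 0.026 -0.001  0.18 ] 0 x 4 -> q[  3.3   5.5 116.9  -0.6  27.1 -89.2] p[564.  42. 196.] lean30.6 az2.7 wrist[394.  34. 485.]
row [0.  0.  0.2] 0 x 4 -> q[  3.2  16.2 118.1  -1.   15.1 -88.9] p[615.  44. 110.] lean30.6 az2.7 wrist[445.  36. 399.]
```

Call:
{"op": "arm_command", "data": {
  "targets": [
    [0,0.55,0.08,-0.27,-0.025],
    [0,0.55,0.08,-0.27,-0.025],
    [0,0.55,0.08,-0.27,-0.025],
    [0,0.55,0.08,-0.27,-0.025],
    [0,0.55,0.08,-0.27,-0.025],
    [0,0.55,0.08,-0.27,-0.025],
    [0,0.55,0.08,-0.27,-0.025],
    [0,0.55,0.08,-0.27,-0.025]
  ]
}}

```text
time_s: 12.43
ee_pos: [713.5, 38.8, 382.7]
ee_rot: [-179.8, 31.0, -177.0]
force: [0.0, 0.4, 1.6]
gripper_width: 91.3
```

Call:
{"op": "arm_command", "data": {
  "targets": [
    [0,0.42,0.02,-0.01,0],
    [0,0.42,0.02,-0.01,0],
    [0,0.42,0.02,-0.01,0],
    [0,0.42,0.02,-0.01,0],
    [0,0.42,0.02,-0.01,0],
    [0,0.42,0.02,-0.01,0],
    [0,0.42,0.02,-0.01,0]
  ]
}}

```text
time_s: 13.02
ee_pos: [527.6, 39.2, 279.6]
ee_rot: [-179.8, 31.1, -177.0]
force: [1.2, 0.2, 1.2]
gripper_width: 91.0
```

```bash
python3 n.py
python3 - <<'E'
from plan import *
q=now()
p,R,_=fk(q);t=R[:,2]
G=np.array([615.2,44.5,109.6]);q=goto(q,G-90*t,0,5)
from h import cv2
for n in("side","top"):cv2.imwrite(f"pics/{n}1.png",env.grab_frame(n)[:,:,::-1])
E
```

```text
q[  3.1  -2.8 112.5  -0.4  39.2 -89.6] p[527.  39. 280.] lean31.1 az2.7 wrist[354.  31. 567.] t [ 0.516  0.025 -0.856] y [-0.051  0.999 -0.002] 13.0167 F [1.176 0.198 1.192] w 91.0 [527.561  39.229 279.631]
row [0.025 0.002 0.202] 0 x 5 -> q[  3.2   6.4 117.7  -0.6  24.9 -89.2] p[569.  42. 187.] lean31.1 az2.7 wrist[396.  34. 474.]
```

View pics/side1.png

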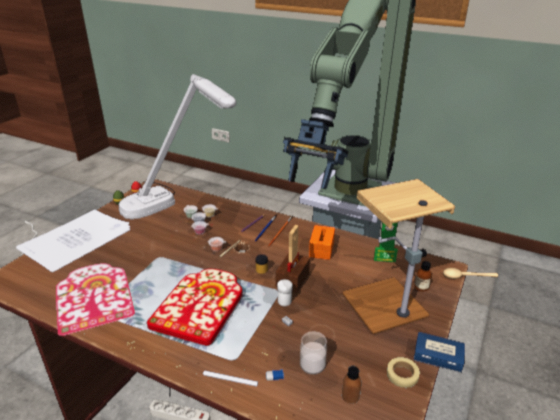

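The gripper hangs leaning behind the plaque with its jaws straddling the plaque's plane. The scene is undisturbed. I'll close in along the tool axis.

Call:
{"op": "arm_command", "data": {
  "targets": [
    [0,0.025,0.002,0.2,0],
    [0,0.025,0.002,0.2,0],
    [0,0.025,0.002,0.2,0],
    [0,0.025,0.002,0.2,0]
  ]
}}

```text
time_s: 13.45
ee_pos: [575.6, 42.3, 189.1]
ee_rot: [-179.8, 31.3, -177.0]
force: [0.2, 0.3, 0.3]
gripper_width: 91.2
```

```bash
python3 n.py
python3 - <<'E'
from plan import *
q=now();G=np.array([615.2,44.5,109.6]);q=goto(q,G,0,6)
E
```

```text
q[  3.2   6.8 116.9  -0.6  25.  -89.3] p[575.  42. 189.] lean31.3 az2.7 wrist[401.  34. 476.] t [ 0.519  0.024 -0.854] y [-0.051  0.999 -0.002] 13.45 F [0.184 0.268 0.273] w 91.2 [575.623  42.252 189.066]
row [0.015 0.001 0.177] 0 x 6 -> q[  3.2  16.2 118.8  -1.2  13.8 -88.7] p[615.  45. 110.] lean31.3 az2.7 wrist[441.  36. 396.]
```

Call:
{"op": "arm_command", "data": {
  "targets": [
    [0,0.015,0.001,0.06,0],
    [0,0.015,0.001,0.12,0],
    [0,0.015,0.001,0.177,0],
    [0,0.015,0.001,0.177,0],
    [0,0.015,0.001,0.177,0]
  ]
}}

```text
time_s: 13.87
ee_pos: [617.2, 44.7, 110.7]
ee_rot: [-179.8, 31.4, -177.0]
force: [-0.3, 0.5, 0.1]
gripper_width: 91.3
```

```bash
python3 n.py
python3 - <<'E'
from h import *
a=env.grab_frame("side")[:,:,::-1];b=env.grab_frame("top")[:,:,::-1]
cv2.imwrite('pics/g1.png',np.hstack([cv2.resize(a[200:310,230:340],None,fx=3.6,fy=3.6,interpolation=cv2.INTER_CUBIC),cv2.resize(b[170:270,230:330],(396,396),interpolation=cv2.INTER_CUBIC)]))
E
```

```text
q[  3.2  16.2 118.5  -1.2  13.8 -88.7] p[617.  45. 111.] lean31.4 az2.7 wrist[442.  36. 397.] t [ 0.521  0.025 -0.853] y [-0.051  0.999 -0.002] 13.8667 F [-0.262  0.467  0.148] w 91.3 [617.197  44.654 110.722]
```

View pics/g1.png

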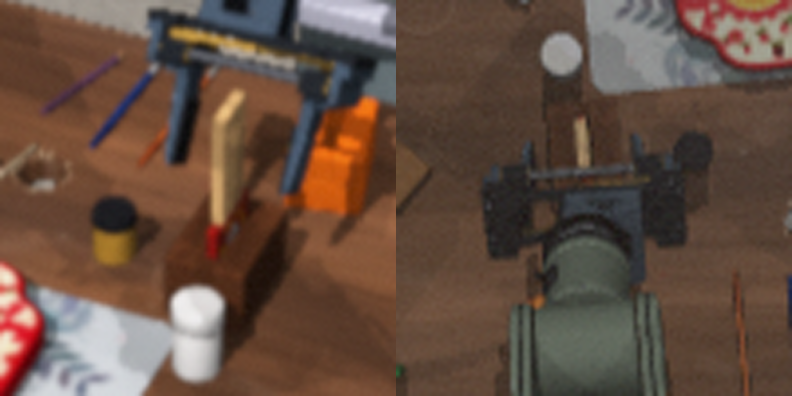

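The handle is centred between the fingers, and the fingertips are above the red panel. Closing now.

Call:
{"op": "arm_command", "data": {
  "targets": [
    [1,0,0,0,0],
    [1,0,0,0,0],
    [1,0,0,0,0],
    [1,0,0,0,0],
    [1,0,0,0,0],
    [1,0,0,0,0],
    [1,0,0,0,0],
    [1,0,0,0,0]
  ],
  "squeeze": 25
}}

```text
time_s: 14.63
ee_pos: [616.8, 44.7, 112.3]
ee_rot: [-179.8, 31.6, -177.0]
force: [-0.3, 0.2, 0.3]
gripper_width: 40.9
```

```bash
python3 n.py
```

```text
q[  3.2  16.  118.6  -1.2  13.8 -88.7] p[617.  45. 112.] lean31.6 az2.7 wrist[441.  36. 398.] t [ 0.523  0.025 -0.852] y [-0.051  0.999 -0.002] 14.6333 F [-0.255  0.2    0.284] w 40.9 [616.817  44.663 112.345]
```

Call:
{"op": "arm_command", "data": {
  "targets": [
    [1,0,0,0.003,0],
    [1,0,0,0.003,0],
    [1,0,0,0.003,0],
    [1,0,0,0.003,0],
    [1,0,0,0.003,0],
    [1,0,0,0.003,0],
    [1,0,0,0.003,0]
  ]
}}

```text
time_s: 15.22
ee_pos: [617.6, 44.5, 110.9]
ee_rot: [-179.8, 31.6, -177.0]
force: [0.4, -1.7, -1.2]
gripper_width: 10.0
```

```bash
python3 n.py
```

```text
q[  3.2  16.2 118.6  -1.2  13.7 -88.7] p[617.  44. 111.] lean31.6 az2.7 wrist[442.  36. 397.] t [ 0.523  0.024 -0.852] y [-0.051  0.999 -0.003] 15.2167 F [ 0.446 -1.703 -1.189] w 10.0 [617.556  44.5   110.941]
```

Run:
```python
from plan import *
q=now();p,R,_=fk(q);np.save("Rg.npy",R);print(share([0,0,50],R),share([0,0,200],R))
q=goto(q,p+[0,0,200],0,8)
```

```text
[-0.052 -0.    -0.085] [-0.209 -0.001 -0.341]
row [-0.209 -0.001 -0.341] 0 x 8 -> q[  3.2   4.6 100.6  -0.4  43.3 -89.5] p[617.  45. 311.] lean31.6 az2.7 wrist[442.  36. 597.]
```

Call:
{"op": "arm_command", "data": {
  "targets": [
    [1,-0.01,0,-0.017,0],
    [1,-0.021,0,-0.034,0],
    [1,-0.031,0,-0.051,0],
    [1,-0.042,0,-0.068,0],
    [1,-0.052,0,-0.085,0],
    [1,-0.052,0,-0.085,0]
  ]
}}

```text
time_s: 15.72
ee_pos: [618.5, 44.8, 162.9]
ee_rot: [-179.8, 31.8, -177.0]
force: [0.9, 0.5, -0.1]
gripper_width: 10.2
```

Call:
{"op": "arm_command", "data": {
  "targets": [
    [1,-0.03,0,-0.05,0],
    [1,-0.06,0,-0.1,0],
    [1,-0.1,0,-0.16,0],
    [1,-0.14,0,-0.23,0],
    [1,-0.17,0,-0.28,0],
    [1,-0.19,0,-0.31,0],
    [1,-0.19,0,-0.31,0]
  ]
}}

```text
time_s: 16.3
ee_pos: [619.6, 45.5, 350.2]
ee_rot: [-179.9, 32.3, -177.0]
force: [0.3, 0.2, -0.2]
gripper_width: 10.0
```

```bash
python3 n.py
python3 - <<'E'
from h import *
a=env.grab_frame("side")[:,:,::-1];b=env.grab_frame("top")[:,:,::-1]
cv2.imwrite('pics/l1.png',np.hstack([cv2.resize(a[130:320,220:410],(396,396),interpolation=cv2.INTER_CUBIC),cv2.resize(b[150:270,210:330],(396,396),interpolation=cv2.INTER_CUBIC)]))
E
```

```text
q[  3.3   3.4  96.6  -0.4  47.7 -89.5] p[619.  45. 350.] lean32.3 az2.7 wrist[440.  37. 634.] t [ 0.534  0.025 -0.845] y [-0.051  0.999 -0.002] 16.3 F [ 0.255  0.188 -0.18 ] w 10.0 [619.643  45.453 350.177]
```

View pics/l1.png

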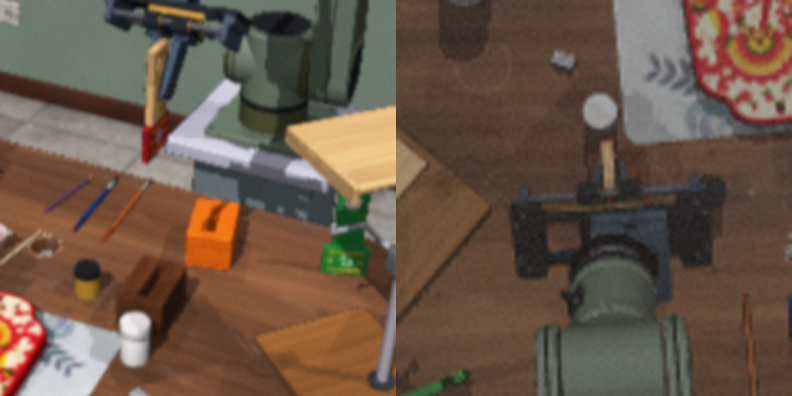

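The plaque is out of the block, upright, with the red panel clear and the jars in place. Next I'll carry it low-risk round the robot side to the left. There I'll yaw it with small single-row pushes at the reach limit.

```bash
cat >> plan.py <<'E'
def yawtilt(R,R0):
    M=R@R0.T;phi=np.arctan2(M[1,0]-M[0,1],M[0,0]+M[1,1])
    Z=Ro.from_euler('z',phi).as_matrix();rv=np.degrees(Ro.from_matrix(M@Z.T).as_rotvec());return round(np.degrees(phi),2),np.round(rv,2)
E
python3 - <<'E'
from plan import *
Rg=np.load("Rg.npy");q=now();print(yawtilt(fk(q)[1],Rg))
q=goto(q,[430,120,470],0,8);q=goto(q,[330,330,480],0,8);q=goto(q,[120,560,450],0,8);q=goto(q,[-160,700,400],0,8);q=goto(q,[-340,760,380],0,8)
print(yawtilt(fk(q)[1],Rg))
for i in range(6):
    p,R,w=fk(q);F=w-np.array([0,0,140]);F[2]*=.6;F/=np.linalg.norm(F)
    s=np.round(share(F*480,R),1);q=call(q,[[*s,-.05]],800,"cur")
    print(s,show(q), yawtilt(fk(q)[1],Rg))
E
```

```text
(np.float64(-0.0), array([ 0.03, -0.09,  0.  ]))
row [ 0.178  0.168 -0.408] 0 x 8 -> q[ 21.4 -13.5  94.6 -10.4  69.  -70.5] p[430. 120. 470.] lean31.6 az2.7 wrist[254. 112. 756.]
row [ 0.141  0.429 -0.111] 0 x 8 -> q[ 62.5  -5.8  87.3 -27.2  82.2 -30.6] p[330. 330. 480.] lean31.6 az2.7 wrist[154. 321. 765.]
row [ 0.368  0.481 -0.158] 0 x 8 -> q[ 94.6  13.4  70.5 -31.8  96.2  -1.9] p[120. 560. 450.] lean31.6 az2.7 wrist[-56. 552. 736.]
row [ 0.516  0.309 -0.201] 0 x 8 -> q[115.   37.2  39.2 -31.9 113.2  11.7] p[-160.  700.  400.] lean31.6 az2.7 wrist[-336.  692.  685.]
row [ 0.321  0.138 -0.152] 0 x 8 -> q[123.8  53.3  12.3 -34.2 125.7  13. ] p[-317.  727.  357.] lean31.5 az4.7 wrist[-491.  712.  643.]
(np.float64(0.55), array([0.92, 0.14, 0.  ]))
[ 0.2  0.8 -0.5] q[123.9  53.6  12.3 -34.1 124.6  13. ] p[-319.  733.  352.] lean31.4 az6.4 wrist[-493.  714.  639.] (np.float64(1.16), array([ 1.53,  0.32, -0.  ]))
[ 0.2  0.8 -0.5] q[123.9  53.8  12.3 -34.1 123.6  12.9] p[-322.  739.  349.] lean31.3 az8.0 wrist[-494.  715.  635.] (np.float64(1.77), array([ 2.14,  0.52, -0.  ]))
[ 0.2  0.8 -0.5] q[124.   54.   12.3 -34.1 122.6  12.9] p[-325.  745.  346.] lean31.2 az9.7 wrist[-496.  716.  633.] (np.float64(2.4), array([ 2.77,  0.72, -0.  ]))
[ 0.2  0.8 -0.5] q[124.   54.2  12.3 -34.1 121.6  12.8] p[-328.  751.  343.] lean31.1 az11.5 wrist[-498.  716.  630.] (np.float64(3.02), array([3.4 , 0.93, 0.  ]))
[ 0.2  0.8 -0.4] q[124.   54.5  12.3 -34.1 120.5  12.8] p[-330.  758.  338.] lean31.1 az13.2 wrist[-499.  719.  626.] (np.float64(3.66), array([4.03, 1.15, 0.  ]))
[ 0.2  0.8 -0.4] q[124.   54.7  12.3 -34.  119.3  12.7] p[-333.  765.  334.] lean31.1 az14.9 wrist[-500.  720.  621.] (np.float64(4.31), array([4.66, 1.38, 0.  ]))
```

Call:
{"op": "arm_command", "data": {
  "targets": [
    [1,0.18,0.17,-0.41,0],
    [1,0.18,0.17,-0.41,0],
    [1,0.18,0.17,-0.41,0],
    [1,0.18,0.17,-0.41,0],
    [1,0.18,0.17,-0.41,0],
    [1,0.18,0.17,-0.41,0],
    [1,0.18,0.17,-0.41,0]
  ]
}}

```text
time_s: 16.98
ee_pos: [425.8, 122.7, 472.4]
ee_rot: [180.0, 31.8, -176.9]
force: [-0.1, 0.3, -0.6]
gripper_width: 9.7
```

Call:
{"op": "arm_command", "data": {
  "targets": [
    [1,0.14,0.43,-0.11,0],
    [1,0.14,0.43,-0.11,0],
    [1,0.14,0.43,-0.11,0],
    [1,0.14,0.43,-0.11,0],
    [1,0.14,0.43,-0.11,0],
    [1,0.14,0.43,-0.11,0],
    [1,0.14,0.43,-0.11,0]
  ]
}}

```text
time_s: 17.57
ee_pos: [323.7, 337.8, 477.3]
ee_rot: [-179.7, 31.5, -176.2]
force: [0.4, -0.2, -1.2]
gripper_width: 9.6
```

Call:
{"op": "arm_command", "data": {
  "targets": [
    [1,0.37,0.48,-0.16,0],
    [1,0.37,0.48,-0.16,0],
    [1,0.37,0.48,-0.16,0],
    [1,0.37,0.48,-0.16,0],
    [1,0.37,0.48,-0.16,0],
    [1,0.37,0.48,-0.16,0],
    [1,0.37,0.48,-0.16,0],
    [1,0.37,0.48,-0.16,0]
  ]
}}

```text
time_s: 18.23
ee_pos: [107.4, 567.0, 442.8]
ee_rot: [-179.2, 31.4, -175.8]
force: [0.6, 0.0, -1.9]
gripper_width: 10.0
```

```bash
python3 n.py
python3 - <<'E'
from plan import *
Rg=np.load("Rg.npy");q=now();print(yawtilt(fk(q)[1],Rg))
q=goto(q,[-160,700,400],0,7);q=goto(q,[-330,730,370],0,5)
E
```

```text
q[ 95.7  14.2  70.2 -31.6  96.3  -1.6] p[107. 567. 443.] lean31.4 az2.6 wrist[-67. 559. 729.] t [ 0.521  0.024 -0.853] y [-0.066  0.998 -0.012] 18.2333 F [ 0.57   0.048 -1.894] w 10.0 [107.415 567.044 442.763]
(np.float64(0.83), array([-0.54,  0.11, -0.  ]))
row [ 0.483  0.302 -0.199] 0 x 7 -> q[114.5  36.2  40.8 -31.6 112.5  10.6] p[-151.  696.  402.] lean31.4 az2.6 wrist[-326.  688.  688.]
row [ 0.333  0.092 -0.131] 0 x 5 -> q[124.3  53.1  12.3 -33.9 126.8  12.4] p[-321.  717.  361.] lean31.3 az3.4 wrist[-495.  706.  647.]
```

Call:
{"op": "arm_command", "data": {
  "targets": [
    [1,0.48,0.3,-0.2,0],
    [1,0.48,0.3,-0.2,0],
    [1,0.48,0.3,-0.2,0],
    [1,0.48,0.3,-0.2,0],
    [1,0.48,0.3,-0.2,0],
    [1,0.48,0.3,-0.2,0],
    [1,0.48,0.3,-0.2,0]
  ]
}}

```text
time_s: 18.82
ee_pos: [-148.8, 695.1, 399.3]
ee_rot: [-178.8, 31.5, -175.6]
force: [0.4, 1.1, 0.0]
gripper_width: 9.6
```

Call:
{"op": "arm_command", "data": {
  "targets": [
    [1,0.33,0.09,-0.13,0],
    [1,0.33,0.09,-0.13,0],
    [1,0.33,0.09,-0.13,0],
    [1,0.33,0.09,-0.13,0],
    [1,0.33,0.09,-0.13,0]
  ]
}}

```text
time_s: 19.23
ee_pos: [-322.8, 717.9, 345.1]
ee_rot: [-177.8, 32.0, -174.5]
force: [0.2, -1.0, -4.5]
gripper_width: 10.0
```

Call:
{"op": "arm_command", "data": {
  "targets": [
    [1,0.02,0.08,-0.05,-0.06]
  ]
}}

```text
time_s: 19.32
ee_pos: [-328.8, 726.4, 336.3]
ee_rot: [-176.8, 31.9, -170.7]
force: [0.1, -0.6, 0.6]
gripper_width: 9.6
```

Call:
{"op": "arm_command", "data": {
  "targets": [
    [1,0.02,0.08,-0.05,-0.06]
  ]
}}

```text
time_s: 19.4
ee_pos: [-334.5, 735.5, 325.9]
ee_rot: [-175.9, 31.8, -166.9]
force: [0.5, -0.0, -1.4]
gripper_width: 9.9
```

Call:
{"op": "arm_command", "data": {
  "targets": [
    [1,0.02,0.08,-0.05,-0.06]
  ]
}}

```text
time_s: 19.48
ee_pos: [-341.4, 743.5, 317.4]
ee_rot: [-175.2, 31.7, -163.4]
force: [0.5, 0.2, -1.6]
gripper_width: 10.0
```

```bash
cat > m.py <<'E'
from plan import *
Rg=np.load("Rg.npy");q=now();p,R,w=fk(q);F=w-np.array([0,0,140]);F[2]*=.6;F/=np.linalg.norm(F)
print(show(q),env.state()["time_s"],"yaw/tilt",*yawtilt(R,Rg),"push",np.round(R.T@F*.1,3))
E
python3 m.py
```

```text
q[125.   55.9  12.6 -33.9 122.6   3.8] p[-342.  744.  317.] lean32.0 az7.5 wrist[-518.  720.  602.] 19.4833 yaw/tilt 11.19 [-3.78 -1.17  0.  ] push [ 0.011  0.086 -0.049]
```

Call:
{"op": "arm_command", "data": {
  "targets": [
    [1,0.1,0.9,-0.5,0]
  ]
}}

```text
time_s: 19.57
ee_pos: [-346.0, 751.1, 312.3]
ee_rot: [-176.1, 31.8, -163.0]
force: [-0.0, -0.3, -2.5]
gripper_width: 9.5
```

Call:
{"op": "arm_command", "data": {
  "targets": [
    [1,0.1,0.9,-0.5,0]
  ]
}}

```text
time_s: 19.65
ee_pos: [-349.9, 758.2, 310.6]
ee_rot: [-177.4, 31.9, -162.9]
force: [-0.8, 0.8, -1.2]
gripper_width: 9.8
```

Call:
{"op": "arm_command", "data": {
  "targets": [
    [1,0.1,0.9,-0.5,0]
  ]
}}

```text
time_s: 19.73
ee_pos: [-354.9, 765.0, 309.7]
ee_rot: [-178.9, 31.9, -162.9]
force: [0.2, -0.0, -0.9]
gripper_width: 9.9
```

```bash
python3 m.py
```

```text
q[125.5  56.4  12.4 -34.3 118.6   3.8] p[-355.  765.  310.] lean31.9 az15.0 wrist[-526.  719.  594.] 19.7333 yaw/tilt 13.58 [-0.64 -0.55 -0.  ] push [ 0.011  0.09  -0.043]
```

Call:
{"op": "arm_command", "data": {
  "targets": [
    [1,0.01,0.1,-0.04,-0.035]
  ]
}}

```text
time_s: 19.82
ee_pos: [-359.4, 775.2, 306.1]
ee_rot: [-179.6, 31.9, -161.1]
force: [-0.3, -0.5, -0.6]
gripper_width: 9.9
```

Call:
{"op": "arm_command", "data": {
  "targets": [
    [1,0.01,0.1,-0.04,-0.035]
  ]
}}

```text
time_s: 19.9
ee_pos: [-364.2, 785.2, 301.9]
ee_rot: [179.8, 31.9, -159.3]
force: [-0.1, -0.3, -1.2]
gripper_width: 9.7
```

Call:
{"op": "arm_command", "data": {
  "targets": [
    [1,0.01,0.1,-0.04,-0.035]
  ]
}}

```text
time_s: 19.98
ee_pos: [-370.3, 794.1, 298.8]
ee_rot: [179.2, 32.0, -157.5]
force: [0.8, -0.4, -1.1]
gripper_width: 9.7
```

```bash
python3 m.py
```

```text
q[125.7  57.2  12.3 -34.4 113.4  -0.2] p[-370.  794.  299.] lean32.0 az24.1 wrist[-533.  722.  583.] 19.9833 yaw/tilt 20.01 [ 0.97 -0.05  0.  ] push [ 0.005  0.094 -0.035]
```

Call:
{"op": "arm_command", "data": {
  "targets": [
    [1,0.01,0.1,-0.035,-0.06]
  ]
}}

```text
time_s: 20.07
ee_pos: [-377.1, 803.1, 295.1]
ee_rot: [179.2, 32.1, -154.4]
force: [-0.1, 0.2, -1.2]
gripper_width: 9.7
```

Call:
{"op": "arm_command", "data": {
  "targets": [
    [1,0.01,0.1,-0.035,-0.06]
  ]
}}

```text
time_s: 20.15
ee_pos: [-385.4, 811.0, 291.4]
ee_rot: [179.3, 32.4, -151.2]
force: [0.8, 0.1, -1.9]
gripper_width: 10.2
```

Call:
{"op": "arm_command", "data": {
  "targets": [
    [1,0.01,0.1,-0.035,-0.06]
  ]
}}

```text
time_s: 20.23
ee_pos: [-395.4, 817.7, 288.0]
ee_rot: [179.4, 32.7, -148.0]
force: [-0.1, 0.1, -0.9]
gripper_width: 9.5
```

Call:
{"op": "arm_command", "data": {
  "targets": [
    [1,0.01,0.1,-0.035,-0.05]
  ]
}}

```text
time_s: 20.32
ee_pos: [-406.9, 823.2, 284.7]
ee_rot: [179.2, 33.0, -145.3]
force: [-1.3, 0.2, -1.1]
gripper_width: 10.0
```

```bash
python3 m.py
```

```text
q[127.1  58.3  12.3 -34.6 106.7  -8.9] p[-407.  823.  285.] lean33.0 az36.1 wrist[-555.  715.  566.] 20.3167 yaw/tilt 32.17 [ 1.5 -0.7 -0. ] push [-0.01   0.096 -0.024]
```

Run:
```python
from plan import *
q=now();p,R,w=fk(q);print(R.T@np.array([-.8,-.6,0]))
Rg=np.load("Rg.npy")
for az in(125,150,170,190):
    g=q.copy()
    for i in range(4):
        p,R,w=fk(g);F=np.array([np.cos(np.radians(az)),np.sin(np.radians(az)),.3]);s=np.round(R.T@F*.1,3);g=call(g,[[*s,-.06]],800,"cur")
        if i==0: s0=s
    print(az,s0,show(g),yawtilt(fk(g)[1],Rg))
```

```text
[ 0.838 -0.031 -0.545]
125 [-0.016  0.1   -0.024] q[126.9  59.2  12.3 -34.7 101.8 -17.2] p[-419.  851.  273.] lean34.1 az43.2 wrist[-557.  723.  551.] (np.float64(41.54), array([ 1.28, -2.29,  0.  ]))
150 [ 0.02   0.091 -0.047] q[130.8  59.   12.3 -35.1 104.3 -14.1] p[-466.  809.  276.] lean33.9 az42.8 wrist[-604.  682.  554.] (np.float64(41.44), array([ 1.02, -2.26,  0.  ]))
170 [ 0.043  0.071 -0.063] q[133.5  58.5  12.3 -35.4 106.8 -12.2] p[-494.  773.  284.] lean33.7 az41.9 wrist[-633.  649.  563.] (np.float64(41.15), array([ 0.52, -2.41, -0.  ]))
190 [ 0.06   0.043 -0.074] q[135.7  57.7  12.3 -35.6 109.6 -10.9] p[-512.  740.  296.] lean33.4 az40.3 wrist[-653.  621.  576.] (np.float64(40.69), array([-0.19, -2.68, -0.  ]))
```

Run:
```python
from plan import *
from h import proj
for P in ([-690,580,250],[-690,580,-750],[-690,580,700],[-900,600,-750]): print(P,proj("side",P),proj("top",P))
Rg=np.load("Rg.npy");q=now()
q=goto(q,[-530,720,300],0,5);q=goto(q,[-660,590,300],0,6);print(yawtilt(fk(q)[1],Rg))
for i in range(7):
        p,R,w=fk(q);F=np.array([p[0],p[1],250]);F/=np.linalg.norm(F);s=np.round(R.T@F*.1,3);q=call(q,[[*s,-.05]],800,"cur")
        print(s,show(q),yawtilt(fk(q)[1],Rg))
```

```text
[-690, 580, 250] [531.115 102.698] [121.202 605.935]
[-690, 580, -750] [481.343 278.412] [189.92  454.995]
[-690, 580, 700] [562.439  -7.888] [ 44.528 774.352]
[-900, 600, -750] [489.821 259.013] [186.727 493.843]
row [ 0.251 -0.027 -0.2  ] 0 x 5 -> q[137.2  57.7  12.3 -35.4 112.4  -1. ] p[-522.  713.  295.] lean33.0 az36.7 wrist[-668.  604.  576.]
row [ 0.302 -0.041 -0.209] 0 x 6 -> q[148.6  58.2  12.3 -35.1 117.3   9. ] p[-634.  575.  286.] lean33.0 az38.2 wrist[-778.  462.  567.]
(np.float64(32.78), array([ 2.25, -0.09,  0.  ]))
[ 0.003  0.095 -0.032] q[148.2  58.4  12.3 -35.1 116.    6.9] p[-636.  585.  282.] lean33.0 az39.9 wrist[-776.  468.  564.] (np.float64(34.86), array([ 2.05, -0.14, -0.  ]))
[-0.     0.095 -0.03 ] q[147.8  58.7  12.3 -35.1 114.7   4.8] p[-638.  595.  279.] lean32.9 az41.6 wrist[-774.  474.  560.] (np.float64(36.95), array([ 1.87, -0.22, -0.  ]))
[-0.004  0.096 -0.028] q[147.4  58.9  12.3 -35.1 113.3   2.7] p[-640.  605.  275.] lean33.0 az43.4 wrist[-773.  480.  557.] (np.float64(39.04), array([ 1.73, -0.33, -0.  ]))
[-0.008  0.096 -0.026] q[147.   59.1  12.3 -35.1 112.    0.6] p[-642.  616.  272.] lean33.0 az45.1 wrist[-770.  486.  554.] (np.float64(41.14), array([ 1.62, -0.46, -0.  ]))
[-0.011  0.097 -0.024] q[146.6  59.3  12.3 -35.1 110.6  -1.5] p[-643.  626.  269.] lean33.1 az46.9 wrist[-768.  492.  550.] (np.float64(43.23), array([ 1.54, -0.61,  0.  ]))
[-0.015  0.097 -0.021] q[146.2  59.5  12.3 -35.1 109.3  -3.5] p[-645.  637.  266.] lean33.2 az48.6 wrist[-766.  499.  546.] (np.float64(45.32), array([ 1.5 , -0.79,  0.  ]))
[-0.018  0.096 -0.019] q[145.8  59.8  12.3 -35.1 107.9  -5.6] p[-647.  647.  262.] lean33.3 az50.4 wrist[-764.  505.  543.] (np.float64(47.43), array([ 1.49, -1.  ,  0.  ]))
```

Run:
```python
from plan import *
Rg=np.load("Rg.npy");q0=now()
for P2,P3 in (([-650,570,320],[-740,440,320]),([-650,570,320],[-760,360,320])):
  q=goto(q0,P2,0,8);q=goto(q,P3,0,5);print(yawtilt(fk(q)[1],Rg))
  for i in range(7):
        p,R,w=fk(q);F=np.array([p[0],p[1],250]);F/=np.linalg.norm(F);s=np.round(R.T@F*.1,3);q=call(q,[[*s,-.055]],800,"cur")
        if i%2==0:print(s,show(q),yawtilt(fk(q)[1],Rg))
```

```text
row [ 0.538 -0.134 -0.435] 0 x 8 -> q[147.9  56.8  12.3 -35.5 118.7   7.5] p[-618.  576.  308.] lean33.0 az37.1 wrist[-763.  465.  589.]
row [ 0.285 -0.079 -0.216] 0 x 5 -> q[158.7  57.3  12.3 -34.1 123.   17.5] p[-699.  430.  300.] lean32.8 az39.0 wrist[-840.  315.  582.]
(np.float64(33.01), array([ 2.42,  0.31, -0.  ]))
[ 0.017  0.089 -0.042] q[158.4  57.5  12.3 -34.2 121.8  15.2] p[-703.  439.  296.] lean32.6 az40.6 wrist[-840.  321.  579.] (np.float64(35.22), array([2.02, 0.26, 0.  ]))
[ 0.01   0.092 -0.038] q[157.7  57.9  12.3 -34.2 119.3  10.7] p[-710.  457.  289.] lean32.4 az43.9 wrist[-839.  332.  572.] (np.float64(39.65), array([1.32, 0.07, 0.  ]))
[ 0.002  0.094 -0.034] q[156.9  58.3  12.3 -34.3 116.7   6.1] p[-716.  476.  282.] lean32.3 az47.4 wrist[-838.  344.  565.] (np.float64(44.12), array([ 0.76, -0.24,  0.  ]))
[-0.005  0.095 -0.03 ] q[156.2  58.8  12.3 -34.3 114.1   1.6] p[-723.  495.  275.] lean32.3 az50.8 wrist[-836.  356.  559.] (np.float64(48.61), array([ 0.37, -0.65, -0.  ]))
row [ 0.538 -0.134 -0.435] 0 x 8 -> q[147.9  56.8  12.3 -35.5 118.7   7.5] p[-618.  57
[... 233 characters left out ...]
 ]))
[ 0.019  0.087 -0.045] q[160.5  57.2  12.3 -33.9 123.5  17.1] p[-710.  405.  301.] lean32.7 az39.9 wrist[-849.  289.  583.] (np.float64(35.01), array([ 1.78,  0.  , -0.  ]))
[ 0.012  0.09  -0.041] q[159.8  57.6  12.3 -34.  121.1  12.5] p[-718.  423.  293.] lean32.4 az43.1 wrist[-849.  300.  577.] (np.float64(39.43), array([ 1.01, -0.17, -0.  ]))
[ 0.005  0.093 -0.037] q[159.1  58.   12.3 -34.  118.6   7.9] p[-725.  441.  286.] lean32.2 az46.5 wrist[-848.  312.  570.] (np.float64(43.86), array([ 0.4 , -0.46, -0.  ]))
[-0.002  0.094 -0.033] q[158.4  58.5  12.3 -34.1 116.    3.4] p[-732.  459.  279.] lean32.1 az49.9 wrist[-847.  323.  563.] (np.float64(48.34), array([-0.05, -0.85,  0.  ]))
```

Call:
{"op": "arm_command", "data": {
  "targets": [
    [1,0.54,-0.13,-0.44,0],
    [1,0.54,-0.13,-0.44,0],
    [1,0.54,-0.13,-0.44,0],
    [1,0.54,-0.13,-0.44,0],
    [1,0.54,-0.13,-0.44,0],
    [1,0.54,-0.13,-0.44,0],
    [1,0.54,-0.13,-0.44,0],
    [1,0.54,-0.13,-0.44,0]
  ]
}}

```text
time_s: 20.98
ee_pos: [-619.5, 574.9, 309.1]
ee_rot: [178.3, 32.9, -145.4]
force: [-0.6, -0.1, -0.3]
gripper_width: 10.2
```

Call:
{"op": "arm_command", "data": {
  "targets": [
    [1,0.28,-0.08,-0.22,0],
    [1,0.28,-0.08,-0.22,0],
    [1,0.28,-0.08,-0.22,0],
    [1,0.28,-0.08,-0.22,0],
    [1,0.28,-0.08,-0.22,0]
  ]
}}

```text
time_s: 21.4
ee_pos: [-702.5, 426.7, 304.7]
ee_rot: [176.9, 32.5, -145.2]
force: [0.4, 0.9, -1.0]
gripper_width: 9.9
```

Call:
{"op": "arm_command", "data": {
  "targets": [
    [1,0.015,0.09,-0.04,-0.05]
  ]
}}

```text
time_s: 21.48
ee_pos: [-710.4, 433.1, 302.7]
ee_rot: [176.9, 32.2, -142.2]
force: [0.2, 1.0, -2.1]
gripper_width: 10.0
```

Call:
{"op": "arm_command", "data": {
  "targets": [
    [1,0.015,0.09,-0.04,-0.05]
  ]
}}

```text
time_s: 21.57
ee_pos: [-717.1, 442.8, 300.7]
ee_rot: [176.8, 32.0, -139.4]
force: [0.1, 0.4, -1.1]
gripper_width: 10.0
```

```bash
python3 m.py
```

```text
q[158.8  57.1  12.3 -34.3 119.1  12.4] p[-717.  443.  301.] lean32.2 az46.6 wrist[-840.  313.  585.] 21.5667 yaw/tilt 39.39 [2.45 1.55 0.  ] push [ 0.024  0.086 -0.044]
```

Call:
{"op": "arm_command", "data": {
  "targets": [
    [1,0.02,0.09,-0.04,-0.07]
  ]
}}

```text
time_s: 21.65
ee_pos: [-725.3, 449.7, 298.1]
ee_rot: [177.2, 32.0, -135.6]
force: [0.4, -0.4, -1.9]
gripper_width: 10.0
```

```bash
python3 m.py
python3 - <<'E'
from plan import *
Rg=np.load("Rg.npy");R=fk(now())[1]
for d in(0,-2,-4,-5,-6,-7): print(d,yawtilt(R@Ro.from_euler('z',d,degrees=True).as_matrix(),Rg))
E
```

```text
q[158.8  57.3  12.3 -34.4 117.3   9.3] p[-725.  450.  298.] lean32.1 az49.7 wrist[-841.  314.  582.] 21.65 yaw/tilt 42.95 [ 2.08  1.49 -0.  ] push [ 0.02   0.089 -0.041]
0 (np.float64(42.95), array([ 2.08,  1.49, -0.  ]))
-2 (np.float64(44.65), array([1.36, 0.73, 0.  ]))
-4 (np.float64(46.35), array([ 0.67, -0.05, -0.  ]))
-5 (np.float64(47.2), array([ 0.33, -0.44, -0.  ]))
-6 (np.float64(48.05), array([-0.01, -0.85, -0.  ]))
-7 (np.float64(48.9), array([-0.34, -1.25,  0.  ]))
```

Run:
```python
from plan import *
Rg=np.load("Rg.npy");q=now()
q=goto(q,[-440,560,440],-.09,8);q=goto(q,[-130,560,490],0,8);q=goto(q,[150,480,500],0,8);q=goto(q,[380,270,490],0,8);q=goto(q,[480,110,400],0,6);q=goto(q,[540,140,230],0,6);print(yawtilt(fk(q)[1],Rg))
```

```text
row [-0.627 -0.244  0.045] -0.09 x 8 -> q[142.   29.2  48.4 -32.8 101.8  -4.3] p[-444.  558.  438.] lean32.1 az49.7 wrist[-560.  423.  722.]
row [-0.406 -0.474  0.129] 0 x 8 -> q[118.7   7.3  72.8 -29.8  87.6 -22.5] p[-130.  560.  490.] lean32.1 az49.7 wrist[-245.  424.  774.]
row [-0.218 -0.528  0.111] 0 x 8 -> q[ 82.4  -6.6  85.4 -17.4  74.1 -56.1] p[150. 480. 500.] lean32.1 az49.7 wrist[ 34. 344. 784.]
row [ 0.024 -0.623  0.005] 0 x 8 -> q[  24.7  -11.5   90.6   13.7   71.8 -115.4] p[380. 270. 490.] lean32.1 az49.7 wrist[265. 134. 774.]
row [ 0.19  -0.361  0.092] 0 x 6 -> q[  -2.9   -5.    96.6   26.    69.6 -146.6] p[480. 125. 407.] lean31.5 az48.9 wrist[365.  -7. 692.]
row [ 0.098 -0.072  0.354] 0 x 6 -> q[   5.6    5.3  108.1   26.5   46.4 -146.6] p[539. 173. 250.] lean29.7 az46.3 wrist[424.  53. 541.]
(np.float64(44.05), array([-1.48,  1.09, -0.  ]))
```

```bash
cat > geo.py <<'E'
from plan import *
yw=np.radians(48.7);RS=Ro.from_euler('z',yw).as_matrix();O=np.array([587,305,0.])
def W(x,y,z): return O+RS@np.array([x,y,z])
def S(P): return RS.T@(np.asarray(P)-O)
E
python3 - <<'E'
from geo import *
Rg=np.load("Rg.npy");Rn=fk(now())[1]
q0=np.array([20,0,100,20,60,-120.])
for d in (-2.5,-4):
  R=Rn@Ro.from_euler('z',d,degrees=True).as_matrix();print(d,yawtilt(R,Rg))
  for s in [(-200,-40,300),(-150,-48,250),(-150,-48,200),(-100,-48,165),(-50,-48,165),(-4,-48,165),(-4,-20,165),(-4,0,165),(-4,0,152)]:
    P=W(*s);g=ik(P,R,q0);x,Q,_=fk(g);print(s,P.round(),"err",round(np.linalg.norm(x-P),1),"j6",g[5].round(1),"j4",g[3].round(1))
E
```

```text
-2.5 (np.float64(45.07), array([ 1.19,  0.54, -0.  ]))
(-200, -40, 300) [485. 128. 300.] err 26.3 j6 -146.6 j4 26.9
(-150, -48, 250) [524. 161. 250.] err 24.2 j6 -146.6 j4 28.1
(-150, -48, 200) [524. 161. 200.] err 38.9 j6 -146.6 j4 28.7
(-100, -48, 165) [557. 198. 165.] err 33.7 j6 -146.6 j4 30.3
(-50, -48, 165) [590. 236. 165.] err 18.6 j6 -146.6 j4 31.4
(-4, -48, 165) [620. 270. 165.] err 5.1 j6 -146.6 j4 32.3
(-4, -20, 165) [599. 289. 165.] err 0.0 j6 -146.0 j4 33.0
(-4, 0, 165) [584. 302. 165.] err 0.0 j6 -143.9 j4 32.3
(-4, 0, 152) [584. 302. 152.] err 0.0 j6 -145.8 j4 34.0
-4 (np.float64(46.35), array([ 0.67, -0.05, -0.  ]))
(-200, -40, 300) [485. 128. 300.] err 31.4 j6 -146.6 j4 26.2
(-150, -48, 250) [524. 161. 250.] err 28.9 j6 -146.6 j4 27.3
(-150, -48, 200) [524. 161. 200.] err 43.1 j6 -146.6 j4 27.8
(-100, -48, 165) [557. 198. 165.] err 37.5 j6 -146.6 j4 29.3
(-50, -48, 165) [590. 236. 165.] err 22.4 j6 -146.6 j4 30.4
(-4, -48, 165) [620. 270. 165.] err 8.9 j6 -146.6 j4 31.3
(-4, -20, 165) [599. 289. 165.] err 2.2 j6 -146.6 j4 32.4
(-4, 0, 165) [584. 302. 165.] err 0.0 j6 -145.4 j4 32.3
(-4, 0, 152) [584. 302. 152.] err 1.7 j6 -146.6 j4 33.4
```

Run:
```python
from geo import *
Rg=np.load("Rg.npy")
for tn in(0,-.045,-.09):
  q=now();v=False
  for P,t,n in [([-440,560,440],tn,8),([-130,560,490],0,8),([150,480,500],0,8),([380,270,490],0,8),(W(-180,-30,330),0,8),(W(-150,-48,240),0,5),(W(-110,-50,200),0,4),(W(-60,-50,180),0,4),(W(-10,-50,172),0,4),(W(-4,-50,172),0,4)]:
    q=goto(q,P,t,n,v)
    if P[0]>400 : print(S(fk(q)[0]).round(),show(q),*yawtilt(fk(q)[1],Rg))
```

```text
[-180.  -30.  330.] q[   0.4   -2.5  105.3   28.2   58.3 -145.8] p[491. 150. 330.] lean32.1 az49.7 wrist[375.  14. 614.] 42.95 [ 2.09  1.49 -0.  ]
[-138.  -37.  251.] q[   4.9    3.9  110.1   29.6   46.4 -146.6] p[524. 177. 251.] lean31.2 az48.6 wrist[409.  47. 538.] 42.16 [ 1.28  1.91 -0.  ]
[-104.  -44.  206.] q[   7.8    9.1  110.7   30.7   40.  -146.6] p[552. 198. 206.] lean30.6 az47.9 wrist[437.  72. 495.] 41.72 [ 0.76  2.17 -0.  ]
[-60. -50. 180.] q[  10.7   14.   108.6   31.2   36.4 -145.4] p[585. 227. 180.] lean30.6 az47.9 wrist[470. 101. 469.] 41.72 [0.76 2.17 0.  ]
[-10. -50. 172.] q[  14.    17.9  104.2   29.3   35.4 -140.8] p[618. 264. 172.] lean30.6 az47.9 wrist[503. 138. 460.] 41.72 [0.76 2.17 0.  ]
[ -4. -50. 172.] q[  14.4   18.3  103.5   28.9   35.4 -140.1] p[622. 269. 172.] lean30.6 az47.9 wrist[507. 143. 461.] 41.72 [0.76 2.17 0.  ]
[-177.  -27.  332.] q[   1.2   -2.5  105.    27.6   58.2 -146.6] p[491. 154. 332.] lean31.9 az49.4 wrist[375.  19. 617.] 44.46 [1.21 0.82 0.  ]
[-136.  -34.  253.] q[   5.8    3.8  109.8   28.4   46.2 -146.6] p[523. 181. 253.] lean30.8 
[... 800 characters left out ...]
   6.7    3.7  109.6   27.2   46.1 -146.6] p[522. 184. 254.] lean30.4 az47.3 wrist[407.  59. 543.] 44.76 [-0.9  0.7 -0. ]
[-102.  -42.  208.] q[   9.     8.9  110.2   27.9   39.8 -146.6] p[551. 201. 208.] lean29.7 az46.3 wrist[436.  81. 499.] 44.17 [-1.58  1.01 -0.  ]
[-60. -50. 180.] q[  11.4   13.9  108.2   28.6   36.3 -145.9] p[585. 227. 180.] lean29.7 az46.3 wrist[470. 107. 472.] 44.17 [-1.58  1.01 -0.  ]
[-10. -50. 172.] q[  14.8   17.9  103.8   26.6   35.4 -141.2] p[618. 265. 172.] lean29.7 az46.3 wrist[503. 144. 463.] 44.17 [-1.58  1.01  0.  ]
[ -4. -50. 172.] q[  15.1   18.3  103.2   26.2   35.4 -140.5] p[622. 269. 172.] lean29.7 az46.3 wrist[507. 149. 463.] 44.17 [-1.58  1.01 -0.  ]
```

Call:
{"op": "arm_command", "data": {
  "targets": [
    [1,-0.63,-0.24,0.04,-0.09],
    [1,-0.63,-0.24,0.04,-0.09],
    [1,-0.63,-0.24,0.04,-0.09],
    [1,-0.63,-0.24,0.04,-0.09],
    [1,-0.63,-0.24,0.04,-0.09],
    [1,-0.63,-0.24,0.04,-0.09],
    [1,-0.63,-0.24,0.04,-0.09],
    [1,-0.63,-0.24,0.04,-0.09]
  ]
}}

```text
time_s: 22.32
ee_pos: [-444.2, 560.1, 442.0]
ee_rot: [179.6, 32.1, -131.0]
force: [-0.4, 1.1, -0.8]
gripper_width: 9.8
```

Call:
{"op": "arm_command", "data": {
  "targets": [
    [1,-0.41,-0.47,0.13,0],
    [1,-0.41,-0.47,0.13,0],
    [1,-0.41,-0.47,0.13,0],
    [1,-0.41,-0.47,0.13,0],
    [1,-0.41,-0.47,0.13,0],
    [1,-0.41,-0.47,0.13,0],
    [1,-0.41,-0.47,0.13,0],
    [1,-0.41,-0.47,0.13,0]
  ]
}}

```text
time_s: 22.98
ee_pos: [-125.6, 563.4, 496.9]
ee_rot: [179.4, 32.3, -131.3]
force: [-0.1, 0.8, -0.7]
gripper_width: 10.1
```

Call:
{"op": "arm_command", "data": {
  "targets": [
    [1,-0.22,-0.53,0.11,0],
    [1,-0.22,-0.53,0.11,0],
    [1,-0.22,-0.53,0.11,0],
    [1,-0.22,-0.53,0.11,0],
    [1,-0.22,-0.53,0.11,0],
    [1,-0.22,-0.53,0.11,0],
    [1,-0.22,-0.53,0.11,0]
  ]
}}

```text
time_s: 23.57
ee_pos: [152.3, 481.5, 507.9]
ee_rot: [179.4, 32.5, -131.4]
force: [-0.3, 0.7, -1.4]
gripper_width: 9.7
```

```bash
python3 m.py;  python3 - <<'E'
from geo import *
q=now();Rg=np.load("Rg.npy")
for P,t,n in [([380,270,490],0,8),(W(-180,-30,330),0,8)]: q=goto(q,P,t,n)
print(*yawtilt(fk(q)[1],Rg))
E
```

```text
q[ 82.1  -6.6  84.4 -17.3  74.5 -56.2] p[152. 481. 508.] lean32.5 az49.8 wrist[ 36. 344. 791.] 23.5667 yaw/tilt 46.06 [ 1.14 -0.07  0.  ] push [-0.086  0.039 -0.034]
row [ 0.033 -0.621  0.015] 0 x 8 -> q[  24.4  -11.6   90.9   14.1   71.4 -115.4] p[380. 270. 490.] lean32.5 az49.8 wrist[264. 132. 773.]
row [ 0.2   -0.328  0.248] 0 x 8 -> q[   2.3   -2.7  104.7   27.1   58.  -146.6] p[490. 161. 336.] lean32.0 az49.2 wrist[374.  27. 620.]
45.56 [0.71 0.15 0.  ]
```

Call:
{"op": "arm_command", "data": {
  "targets": [
    [1,0.03,-0.62,0.015,0],
    [1,0.03,-0.62,0.015,0],
    [1,0.03,-0.62,0.015,0],
    [1,0.03,-0.62,0.015,0],
    [1,0.03,-0.62,0.015,0],
    [1,0.03,-0.62,0.015,0],
    [1,0.03,-0.62,0.015,0],
    [1,0.03,-0.62,0.015,0]
  ]
}}

```text
time_s: 24.23
ee_pos: [383.2, 266.8, 490.8]
ee_rot: [179.6, 32.5, -131.6]
force: [-0.6, -0.0, -0.9]
gripper_width: 9.8
```

Call:
{"op": "arm_command", "data": {
  "targets": [
    [1,0.2,-0.33,0.25,0],
    [1,0.2,-0.33,0.25,0],
    [1,0.2,-0.33,0.25,0],
    [1,0.2,-0.33,0.25,0],
    [1,0.2,-0.33,0.25,0],
    [1,0.2,-0.33,0.25,0],
    [1,0.2,-0.33,0.25,0],
    [1,0.2,-0.33,0.25,0]
  ]
}}

```text
time_s: 24.9
ee_pos: [494.4, 153.3, 335.0]
ee_rot: [179.8, 31.8, -132.4]
force: [-0.0, 0.1, -0.7]
gripper_width: 9.6
```

```bash
python3 m.py;  python3 - <<'E'
from geo import *
q=now();Rg=np.load("Rg.npy");print(S(fk(q)[0]))
for P,t,n in [(W(-150,-48,240),0,5),(W(-110,-50,200),0,4)]: q=goto(q,P,t,n)
print(*yawtilt(fk(q)[1],Rg))
from h import cv2
a=env.grab_frame("side")[:,:,::-1];b=env.grab_frame("top")[:,:,::-1]
cv2.imwrite('pics/h1.png',np.hstack([cv2.resize(a[150:340,280:470],(396,396),interpolation=cv2.INTER_CUBIC),cv2.resize(b[150:290,140:280],(396,396),interpolation=cv2.INTER_CUBIC)]))
E
```

```text
q[   1.6   -2.5  104.5   26.8   57.9 -146.5] p[494. 153. 335.] lean31.8 az48.0 wrist[376.  22. 620.] 24.9 yaw/tilt 44.82 [0.4  0.09 0.  ] push [-0.08  -0.055 -0.022]
[-175.244  -30.47   335.111]
row [ 0.057 -0.035  0.188] 0 x 5 -> q[   6.2    3.5  110.1   27.6   45.4 -146.6] p[523. 180. 252.] lean30.7 az46.5 wrist[405.  56. 541.]
row [ 0.007 -0.03   0.117] 0 x 4 -> q[   8.8    8.8  110.8   28.5   39.1 -146.6] p[552. 199. 207.] lean30.1 az45.7 wrist[434.  79. 497.]
43.37 [-1.18  0.84 -0.  ]
```

View pics/h1.png

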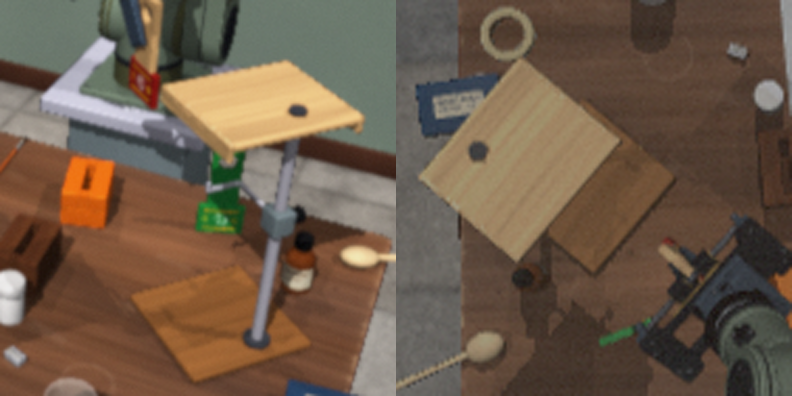

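The top view shows the plaque aligned with the stand, at (680,255) in the crop. The hook shows in the side view as a grey bar at (205–240,187). I'll refine its height before entering.

Run:
```python
from h import *
from geo import W
a=cv2.imread('pics/side0.png');c=a[222:262,366:426]
c=cv2.resize(c,None,fx=12,fy=12,interpolation=cv2.INTER_CUBIC)
for z,col in((200,(0,0,255)),(210,(0,255,255)),(220,(255,0,0))):
    for y0,y1,zz in((-24,22,0),):
        p=[(proj("side",W(0,y,z))-[366,222]+.5)*12 for y in(y0,y1)]
        cv2.line(c,*[tuple(int(v) for v in q) for q in p],col,1)
cv2.imwrite('pics/hookz.png',c)
```

```text
(no output)
```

View pics/hookz.png

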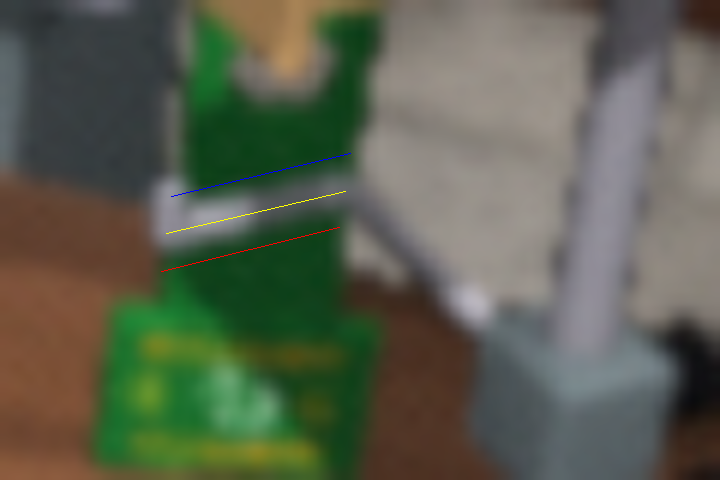

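```bash
cat >> geo.py <<'E'
Rg=np.load("Rg.npy");VE=np.array([3.7,-.1,49.1])
def eye(): 
    s=env.state();p=s["ee_pos"];R=Ro.from_euler('xyz',s["ee_rot"],degrees=True).as_matrix();return p+R@Rg.T@VE,R,p
def plq(x,y,z):  # plaque-frame point -> world
    e,R,p=eye();B=R@Rg.T@Ro.from_euler('z',3,degrees=True).as_matrix();return e+B@np.array([x,y,z-128.])
E
python3 - <<'E'
from h import *
from geo import *
e,R,p=eye();print("eye",e,"stand",S(e),yawtilt(R,Rg))
o=[]
for n in("side","top"):
    im=env.grab_frame(n)[:,:,::-1].copy();u=proj(n,e).astype(int);x0,y0=u-[33,33]
    c=cv2.resize(im[y0:y0+66,x0:x0+66],None,fx=6,fy=6,interpolation=cv2.INTER_CUBIC)
    pts=[plq(*k) for k in((-23,5,151),(23,5,151),(23,5,50),(35,5,50),(35,5,0),(-35,5,0),(-35,5,50),(-23,5,50))]
    cv2.polylines(c,[np.array([(proj(n,k)-[x0,y0]+.5)*6 for k in pts]).astype(int)],True,(255,255,0),1)
    q=((proj(n,e)-[x0,y0]+.5)*6).astype(int);cv2.circle(c,tuple(int(v) for v in q),4,(255,0,255),1);o.append(c)
cv2.imwrite('pics/eye1.png',np.hstack(o))
E
```

```text
eye [496.894 156.678 386.129] stand [-170.9    -30.199  386.129] (np.float64(44.94), array([ 0.43, -0.12, -0.  ]))
```

View pics/eye1.png

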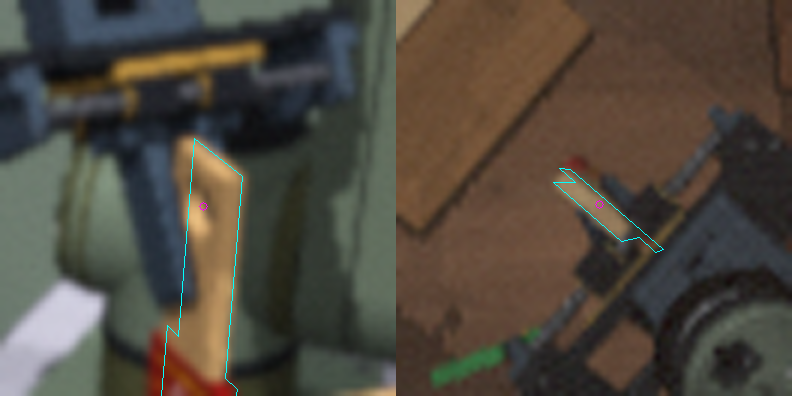

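Call:
{"op": "arm_command", "data": {
  "targets": [
    [1,0.057,-0.035,0.19,0],
    [1,0.057,-0.035,0.19,0],
    [1,0.057,-0.035,0.19,0],
    [1,0.057,-0.035,0.19,0]
  ]
}}

```text
time_s: 25.43
ee_pos: [521.6, 178.8, 247.4]
ee_rot: [-179.8, 30.3, -133.1]
force: [0.5, -0.1, -1.2]
gripper_width: 9.9
```

```bash
python3 m.py;  python3 - <<'E'
from geo import *
q=now();e,R,p=eye();print("eye",S(e),"tcp",S(p))
for P,t,n in [(W(-110,-52,195),0,4),(W(-60,-52,170),0,4)]: q=goto(q,P,t,n)
print(*yawtilt(fk(q)[1],Rg))
E
```

```text
q[   6.3    3.7  110.4   27.3   45.2 -146.5] p[522. 179. 247.] lean30.3 az46.4 wrist[405.  56. 537.] 25.4333 yaw/tilt 43.87 [-0.96  0.83  0.  ] push [-0.083 -0.054 -0.009]
eye [-133.199  -34.602  296.36 ] tcp [-137.964  -34.203  247.353]
row [ 0.003 -0.033  0.119] 0 x 4 -> q[   8.8    9.3  110.8   28.2   38.9 -146.6] p[553. 198. 202.] lean29.7 az45.6 wrist[437.  79. 493.]
row [-0.043 -0.009  0.099] 0 x 4 -> q[  11.5   14.5  109.1   29.3   34.7 -146.1] p[586. 226. 170.] lean29.7 az45.6 wrist[470. 107. 461.]
43.39 [-1.53  1.1   0.  ]
```

Call:
{"op": "arm_command", "data": {
  "targets": [
    [1,0.003,-0.035,0.12,0],
    [1,0.003,-0.035,0.12,0],
    [1,0.003,-0.035,0.12,0],
    [1,0.003,-0.035,0.12,0]
  ]
}}

```text
time_s: 25.77
ee_pos: [554.2, 195.6, 201.2]
ee_rot: [-179.4, 29.5, -133.5]
force: [-0.5, 0.2, -1.3]
gripper_width: 9.9
```

Call:
{"op": "arm_command", "data": {
  "targets": [
    [1,-0.04,-0.012,0.09,0],
    [1,-0.04,-0.012,0.09,0],
    [1,-0.04,-0.012,0.09,0],
    [1,-0.04,-0.012,0.09,0]
  ]
}}

```text
time_s: 26.1
ee_pos: [586.1, 219.9, 173.6]
ee_rot: [-179.4, 29.6, -133.4]
force: [0.2, -0.7, -0.8]
gripper_width: 9.8
```

```bash
python3 m.py;  python3 - <<'E'
from geo import *
q=now();e,R,p=eye();print("eye",S(e),"tcp",S(p))
for k in ((-25,-52,216),(0,-50,216)):
    P=p+RS@(np.array(k)-S(e));print(share(P-p,R))
E
```

```text
q[  10.9   14.1  109.    28.9   35.3 -146.2] p[586. 220. 174.] lean29.6 az45.3 wrist[469. 102. 465.] 26.1 yaw/tilt 43.32 [-1.66  1.05  0.  ] push [-0.085 -0.052  0.006]
eye [-59.207 -55.627 222.559] tcp [-64.543 -55.446 173.61 ]
[-0.053  0.01   0.045]
[-0.096  0.016  0.07 ]
```

Call:
{"op": "arm_command", "data": {
  "targets": [
    [1,-0.03,0.005,0.02,0],
    [1,-0.06,0.01,0.045,0],
    [1,-0.08,0.014,0.06,0],
    [1,-0.096,0.016,0.07,0],
    [1,-0.096,0.016,0.07,0],
    [1,-0.096,0.016,0.07,0]
  ]
}}

```text
time_s: 26.6
ee_pos: [620.8, 268.0, 167.2]
ee_rot: [-179.4, 29.6, -133.4]
force: [-0.4, 0.8, -1.1]
gripper_width: 9.8
```

```bash
python3 m.py;  cat > look.py <<'E'
import sys
from h import *
from geo import *
q=now();e,R,p=eye();print("eye",S(e),"tcp",S(p),yawtilt(R,Rg),env.state()["force"])
o=[]
for n,(x0,y0) in(("side",(350,205)),):
    im=env.grab_frame(n)[:,:,::-1].copy()
    c=cv2.resize(im[y0:y0+70,x0:x0+90],None,fx=8,fy=8,interpolation=cv2.INTER_CUBIC)
    cv2.imwrite(sys.argv[1],c)
    print("eye px",(proj(n,e)-[x0,y0]+.5)*8)
E
python3 look.py pics/k1.png
```

```text
q[  15.3   18.3  103.8   25.9   34.4 -139.6] p[621. 268. 167.] lean29.6 az45.3 wrist[504. 150. 459.] 26.6 yaw/tilt 43.36 [-1.67  1.04  0.  ] push [-0.088 -0.047  0.011]
eye [ -0.192 -50.002 216.196] tcp [ -5.531 -49.834 167.247] (np.float64(43.36), array([-1.67,  1.04,  0.  ])) [-0.363  0.78  -1.06 ]
eye px [172.242 292.603]
```

View pics/k1.png

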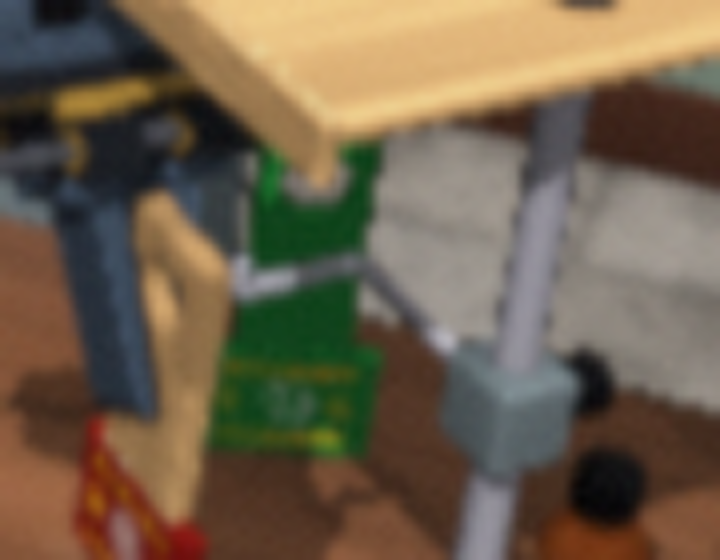

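The side view shows the eye at about (165,290), with the upturned tip at (240,275). The bar line extended to the eye runs about 5–6 mm below its centre, as planned. I'll slide in along +y and watch the force.

Run:
```python
from geo import *
e,R,p=eye()
for k in ((0,-27,216),(0,-3,216)): print(share(RS@(np.array(k)-S(e)),R))
```

```text
[ 0.     0.046 -0.001]
[ 0.002  0.094 -0.002]
```

Call:
{"op": "arm_command", "data": {
  "targets": [
    [1,0,0.01,0,0],
    [1,0,0.02,0,0],
    [1,0,0.03,0,0],
    [1,0,0.04,0,0],
    [1,0,0.046,-0.001,0],
    [1,0,0.046,-0.001,0]
  ]
}}

```text
time_s: 27.15
ee_pos: [602.9, 283.9, 167.3]
ee_rot: [-179.4, 29.6, -133.4]
force: [0.3, -0.5, -0.9]
gripper_width: 9.9
```

```bash
python3 look.py pics/k2.png
python3 - <<'E'
from geo import *
e,R,p=eye()
for k in ((0,-3,216),): print(share(RS@(np.array(k)-S(e)),R))
E
```

```text
eye [  0.032 -26.079 216.25 ] tcp [ -5.337 -25.889 167.304] (np.float64(43.39), array([-1.68,  1.08,  0.  ])) [ 0.274 -0.487 -0.948]
eye px [235.836 277.726]
[ 0.002  0.047 -0.001]
```

View pics/k2.png

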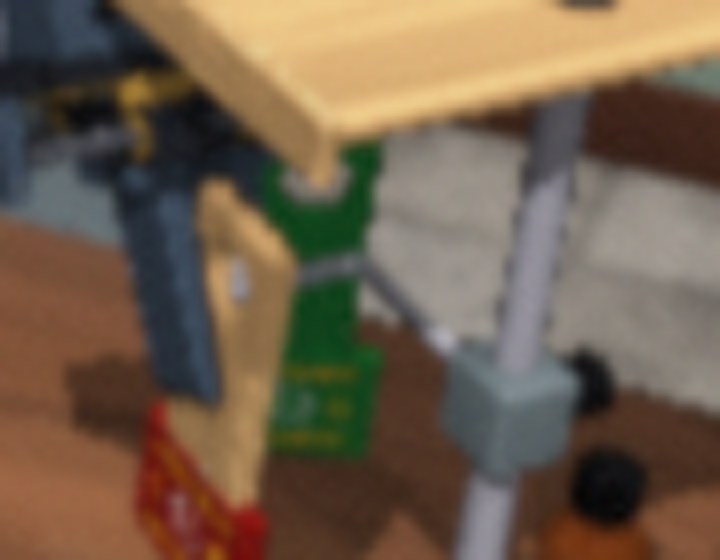

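The grey tip shows inside the eye at (238,280) and there is no contact force. I'll continue in.

Call:
{"op": "arm_command", "data": {
  "targets": [
    [1,0,0.01,0,0],
    [1,0,0.02,0,0],
    [1,0.001,0.03,0,0],
    [1,0.002,0.04,-0.001,0],
    [1,0.002,0.046,-0.001,0],
    [1,0.002,0.046,-0.001,0]
  ]
}}

```text
time_s: 27.7
ee_pos: [585.2, 299.3, 167.0]
ee_rot: [-179.4, 29.6, -133.3]
force: [0.5, -0.5, -0.0]
gripper_width: 9.8
```

```bash
python3 look.py pics/k3.png
python3 - <<'E'
from geo import *
e,R,p=eye()
for k in (-2,-4,-8): print(k,share([0,0,k],R))
E
```

```text
eye [ -0.107  -2.576 215.961] tcp [ -5.477  -2.392 167.016] (np.float64(43.43), array([-1.69,  1.08,  0.  ])) [ 0.462 -0.499 -0.013]
eye px [296.86  263.562]
-2 [0.002 0.    0.003]
-4 [0.004 0.    0.007]
-8 [0.008 0.    0.014]
```

View pics/k3.png

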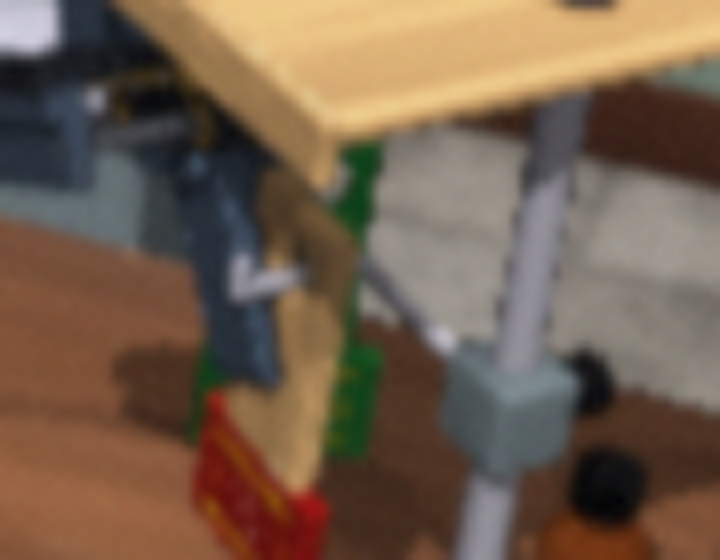

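The bar is through the eye, with the upturned tip on the near side at (240,275). Lowering now.

Call:
{"op": "arm_command", "data": {
  "targets": [
    [1,0.003,0,0.004,0],
    [1,0.005,0,0.009,0],
    [1,0.008,0,0.013,0],
    [1,0.01,0,0.018,0],
    [1,0.01,0,0.018,0],
    [1,0.01,0,0.018,0]
  ]
}}

```text
time_s: 28.25
ee_pos: [585.8, 299.0, 156.5]
ee_rot: [-179.4, 29.6, -133.3]
force: [0.6, -0.2, -1.4]
gripper_width: 10.0
```

Run:
```python
from geo import *
e,R,p=eye();print(S(e),S(p),env.state()["force"],env.state()["time_s"])
```

```text
[  0.054  -3.211 205.403] [ -5.322  -3.033 156.458] [ 0.587 -0.203 -1.426] 28.25
```

Call:
{"op": "arm_command", "data": {
  "targets": [
    [1,0.001,0,0.002,0],
    [1,0.002,0,0.004,0],
    [1,0.002,0,0.004,0],
    [1,0.002,0,0.004,0]
  ]
}}

```text
time_s: 28.58
ee_pos: [585.8, 299.1, 154.1]
ee_rot: [-179.4, 29.6, -133.3]
force: [0.5, -0.3, -1.5]
gripper_width: 10.0
```

Call:
{"op": "arm_command", "data": {
  "targets": [
    [1,0.001,0,0.002,0],
    [1,0.002,0,0.003,0],
    [1,0.002,0,0.003,0],
    [1,0.002,0,0.003,0]
  ]
}}

```text
time_s: 28.92
ee_pos: [585.7, 299.0, 152.3]
ee_rot: [-179.4, 29.6, -133.4]
force: [0.1, 0.4, -1.3]
gripper_width: 10.0
```

Run:
```python
from geo import *
e,R,p=eye();print(S(e),S(p),env.state()["force"],env.state()["time_s"])
```

```text
[ -0.002  -3.213 201.259] [ -5.386  -3.029 152.316] [ 0.076  0.431 -1.262] 28.9167
```

Call:
{"op": "arm_command", "data": {
  "targets": [
    [1,0.001,0,0.002,0],
    [1,0.001,0,0.002,0],
    [1,0.001,0,0.002,0]
  ]
}}

```text
time_s: 29.17
ee_pos: [585.8, 299.0, 151.2]
ee_rot: [-179.4, 29.6, -133.4]
force: [-0.2, -0.0, -0.8]
gripper_width: 9.7
```

```bash
python3 look.py pics/k4.png
```

```text
eye [  0.065  -3.253 200.124] tcp [ -5.318  -3.068 151.18 ] (np.float64(43.4), array([-1.7 ,  1.09,  0.  ])) [-0.233 -0.048 -0.835]
eye px [289.77  303.509]
```

View pics/k4.png

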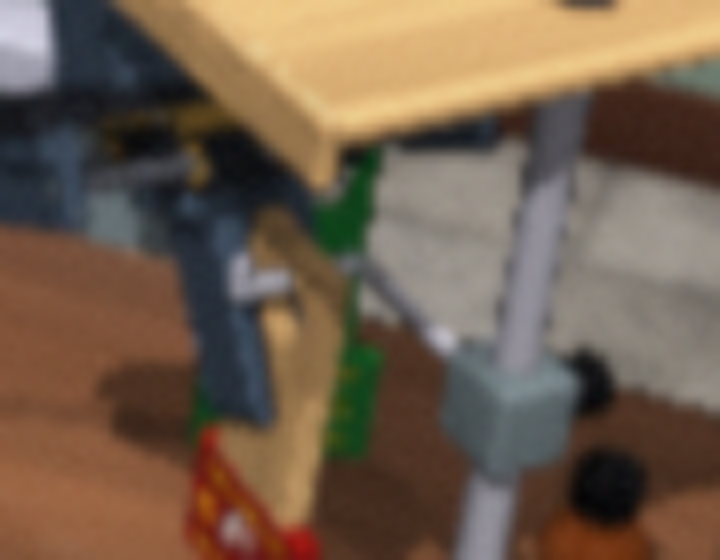

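Almost seated. I'll continue in 1 mm steps.

Call:
{"op": "arm_command", "data": {
  "targets": [
    [1,0.001,0,0.002,0],
    [1,0.001,0,0.002,0],
    [1,0.001,0,0.002,0]
  ]
}}

```text
time_s: 29.47
ee_pos: [586.0, 299.1, 151.0]
ee_rot: [-179.4, 29.6, -133.3]
force: [-3.6, -1.6, 5.1]
gripper_width: 9.7
```

Call:
{"op": "arm_command", "data": {
  "targets": [
    [1,0.001,0,0.002,0],
    [1,0.001,0,0.002,0],
    [1,0.001,0,0.002,0]
  ]
}}

```text
time_s: 29.72
ee_pos: [586.1, 299.2, 150.9]
ee_rot: [-179.3, 29.7, -133.3]
force: [-5.8, -2.8, 6.3]
gripper_width: 10.1
```

Contact is made at about 8 N, with a sideways part of about −6 N along stand x. That means the eye sits a few mm too far back. I'll ease off, recentre, and seat it again.

Run:
```python
from geo import *
e,R,p=eye();F=RS.T@env.state()["force"];print(S(e),F)
print(share(RS@np.array([0,0,2.]),R),share(RS@np.array([-4.5,0,2.]),R),share(RS@np.array([-4.5,0,0]),R))
```

```text
[  0.326  -3.32  199.867] [-5.933  2.462  6.305]
[-0.002 -0.    -0.003] [ 0.006 -0.    -0.008] [ 0.008 -0.    -0.004]
```

Call:
{"op": "arm_command", "data": {
  "targets": [
    [1,-0.002,0,-0.004,0],
    [1,0.002,0,-0.006,0],
    [1,0.006,0,-0.008,0],
    [1,0.006,0,-0.008,0]
  ]
}}

```text
time_s: 30.05
ee_pos: [582.3, 295.5, 152.2]
ee_rot: [-179.4, 29.6, -133.3]
force: [0.0, 0.2, -1.3]
gripper_width: 9.8
```

Call:
{"op": "arm_command", "data": {
  "targets": [
    [1,0.002,0,0.003,0],
    [1,0.002,0,0.003,0],
    [1,0.002,0,0.003,0]
  ]
}}

```text
time_s: 30.3
ee_pos: [582.9, 295.6, 151.1]
ee_rot: [-179.3, 29.7, -133.3]
force: [-0.7, -1.0, 2.9]
gripper_width: 9.5
```

Run:
```python
from geo import *
e,R,p=eye();F=RS.T@env.state()["force"];print(S(e),F,env.state()["time_s"])
```

```text
[ -4.546  -3.251 200.024] [-1.234 -0.095  2.897] 30.3
```

Seated: about 4 N on the bar, only 1 N sideways. Releasing slowly.

Call:
{"op": "arm_command", "data": {
  "targets": [
    [0.88,0,0,0,0],
    [0.85,0,0,0,0],
    [0.8,0,0,0,0],
    [0.75,0,0,0,0],
    [0.65,0,0,0,0],
    [0.5,0,0,0,0],
    [0.4,0,0,0,0],
    [0.4,0,0,0,0]
  ]
}}

```text
time_s: 30.97
ee_pos: [582.9, 295.6, 151.0]
ee_rot: [-179.3, 29.7, -133.3]
force: [-0.5, -0.5, -0.5]
gripper_width: 46.6
```

```bash
python3 n.py; python3 look.py pics/k5.png
```

```text
q[  19.5   17.1  108.5   25.8   29.7 -136.8] p[583. 296. 151.] lean29.7 az45.3 wrist[466. 177. 442.] t [ 0.349  0.353 -0.868] y [-0.723  0.691 -0.01 ] 30.9667 F [-0.545 -0.507 -0.487] w 46.6 [582.889 295.576 151.01 ]
eye [ -4.547  -3.267 199.969] tcp [ -9.793  -3.132 151.01 ] (np.float64(43.38), array([-1.62,  0.94,  0.  ])) [-0.545 -0.507 -0.487]
eye px [282.244 296.489]
```

View pics/k5.png

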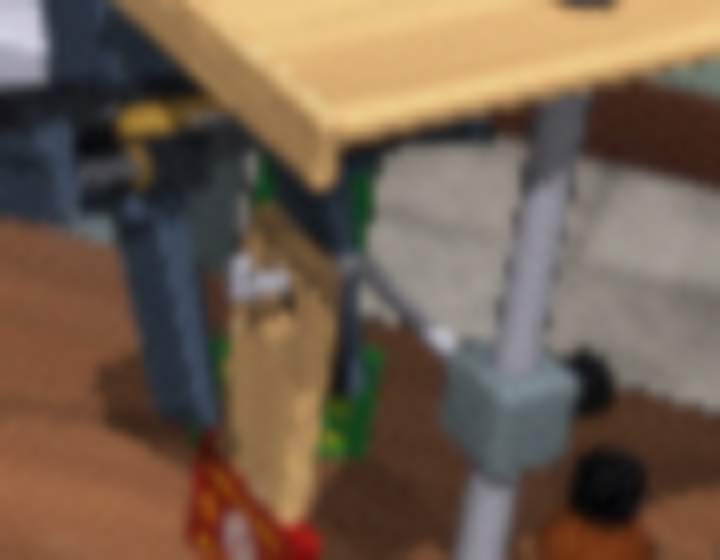

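The plaque hangs by its eye on the bar with the fingers clear on both sides. Backing off straight along the tool axis.

Call:
{"op": "arm_command", "data": {
  "targets": [
    [0.4,0,0,-0.02,0],
    [0.4,0,0,-0.05,0],
    [0.4,0,0,-0.09,0],
    [0.4,0,0,-0.14,0],
    [0.4,0,0,-0.2,0],
    [0.4,0,0,-0.25,0],
    [0.4,0,0,-0.3,0],
    [0.4,0,0,-0.3,0]
  ]
}}

```text
time_s: 31.68
ee_pos: [531.4, 242.0, 287.8]
ee_rot: [-179.0, 30.2, -133.2]
force: [0.9, -0.6, 0.3]
gripper_width: 54.7
```

```bash
python3 n.py; python3 look.py pics/k6.png;python3 - <<'E'
from geo import *
e,R,p=eye();print(share(RS@np.array([-150,0,30]),R))
E
```

```text
q[  15.1    3.9  104.1   19.9   46.9 -131.8] p[531. 242. 288.] lean30.2 az44.7 wrist[411. 123. 578.] t [ 0.358  0.354 -0.864] y [-0.722  0.691 -0.016] 31.6833 F [ 0.864 -0.554  0.266] w 54.7 [531.37  242.025 287.778]
eye [-79.192   0.37  336.779] tcp [-84.027   0.229 287.778] (np.float64(43.31), array([-1.47,  0.38, -0.  ])) [ 0.864 -0.554  0.266]
eye px [ 218.663 -165.627]
[ 0.229 -0.014 -0.202]
```

View pics/k6.png

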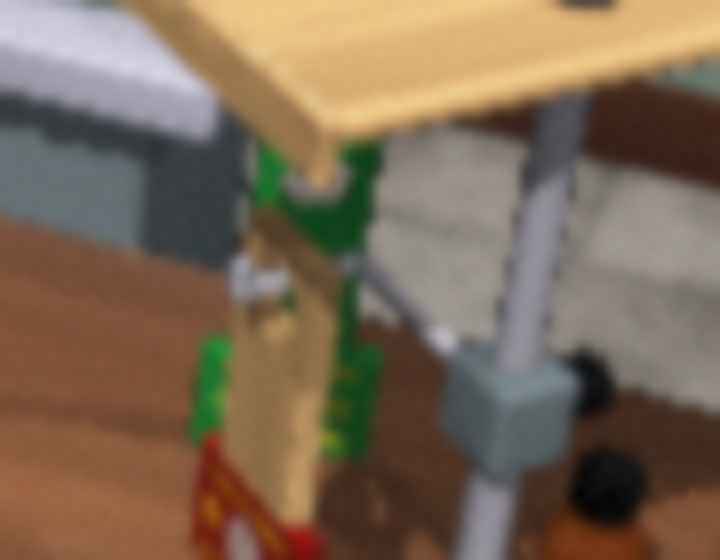

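Call:
{"op": "arm_command", "data": {
  "targets": [
    [0.4,0.1,-0.005,-0.1,0],
    [0.4,0.23,-0.01,-0.2,0],
    [0.4,0.23,-0.01,-0.2,0],
    [0.4,0.23,-0.01,-0.2,0],
    [0.4,0.23,-0.01,-0.2,0],
    [0.4,0.23,-0.01,-0.2,0],
    [0.4,0.23,-0.01,-0.2,0],
    [0.4,0.23,-0.01,-0.2,0]
  ]
}}

```text
time_s: 32.4
ee_pos: [431.3, 131.5, 313.4]
ee_rot: [-179.1, 30.0, -133.2]
force: [0.2, 0.2, -0.6]
gripper_width: 54.5
```

Call:
{"op": "arm_command", "data": {
  "targets": [
    [0.4,0,0,0,0],
    [0.4,0,0,0,0],
    [0.4,0,0,0,0],
    [0.4,0,0,0,0],
    [0.4,0,0,0,0],
    [0.4,0,0,0,0],
    [0.4,0,0,0,0],
    [0.4,0,0,0,0]
  ]
}}

```text
time_s: 33.07
ee_pos: [431.3, 131.5, 313.5]
ee_rot: [-179.1, 30.0, -133.2]
force: [-0.5, 0.4, 0.3]
gripper_width: 54.7
```

Run:
```python
from h import *
fs=[]
for i in range(16):
    f=env.grab_frame("side").astype(int);fs.append(f[205:290,360:410])
d=[np.abs(f-fs[0]).mean().round(2) for f in fs];print(d, max(np.abs(f-fs[0]).max() for f in fs),env.state()["time_s"],env.state()["force"])
im=env.grab_frame("side")[:,:,::-1];t=env.grab_frame("top")[:,:,::-1]
cv2.imwrite("pics/f1.png",np.hstack([cv2.resize(im[170:350,240:460],(484,396),interpolation=cv2.INTER_CUBIC),cv2.resize(t[150:290,150:330],(310,240),interpolation=cv2.INTER_CUBIC).repeat(1,0)[:240] if False else cv2.resize(t[140:290,150:262],(296,396),interpolation=cv2.INTER_CUBIC)]))
```

```text
[np.float64(0.0), np.float64(1.17), np.float64(1.2), np.float64(1.19), np.float64(1.18), np.float64(1.2), np.float64(1.19), np.float64(1.19), np.float64(1.19), np.float64(1.2), np.float64(1.19), np.float64(1.2), np.float64(1.2), np.float64(1.19), np.float64(1.22), np.float64(1.21)] 10 33.8667 [-1.46338384  0.27269487  0.08687912]
```

View pics/f1.png

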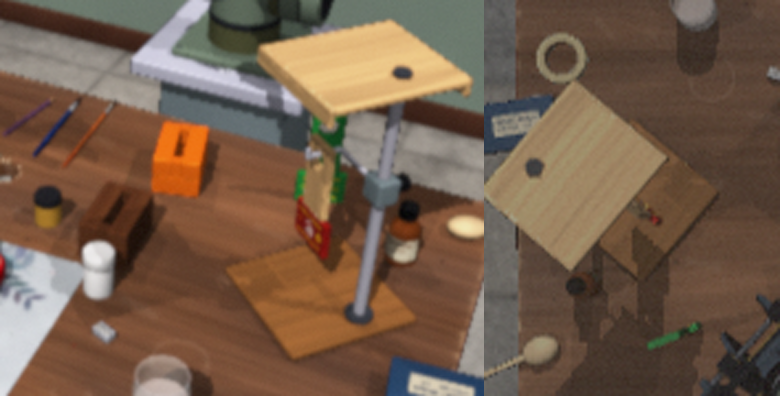

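The plaque hangs on the hook; frame differences over 0.8 s are only noise. The jars and bottle are in place and the gripper is clear. Handing in.

```bash
python3 -c "
from workcell import env
print(env.job_done(),env.state()['time_s'])"
```

```text
the job is handed in; nothing more can be done
the job is handed in; nothing more can be done
```

The plaque is hanging by its eye on the hook, and I handed the job in at about 34 s of the 58 s. `job_done` gave no verdict.

**Lean and turn:** The moves have no lean axis, so I got a lean of about 30° from small pushes at the arm's reach limit. I gripped the bare handle at 25 N, fingertips well above the paint. With the plaque held, the same kind of pushes, made to the left of the table, turned it about 44° to face the stand.

**Hook:** I read the bar height as about 210 mm from the side camera. The eye passed over the tip with no contact force. The first touch-down reached about 9 N with a 6 N sideways part, so I backed off and recentred. It then seated at about 4 N, and I opened the jaws slowly and backed off along the tool axis.

**Last checks:**
- **Stillness:** 16 frames over 0.8 s differed only by constant noise.
- **Clearance:** the gripper was more than 200 mm in front of the stand, with the force reading near zero.
- **Bystanders:** both jars and the bottle looked unmoved in the final pictures.

**What was less than ideal:**
- By arm readings, the held plaque tilted up to about 4° during the turn and about 2° at the hook.
- It faced about 2.5° off the stand's axis when released.
- I saw no sign of fingers on the paint, but I judged that from geometry and pictures only.

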